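# Load the wax milling fixture and lock each carrier with its pin

## Robot

A 6-joint arm with a two-finger parallel gripper is mounted at the origin on a cart in front of the work surface, level with it; the furniture and walls round the work are solid. World frame = base frame: x ahead of the robot, y to its left, z up, the work surface at z = 0. Lengths are in m, angles in rad, forces in N, time in s.
With the tool pointing down it reaches from about 0.35 to 1 m from the base axis. Payload 7.1 kg.
Tool frame: the origin (TCP) lies at the very end of the fingers, on their centre line; the grasp point (between the pads) lies 19 mm behind it (bot.hold_point_z is the distance from the TCP to the grasp point, in m); z points along the fingers, y is the line along which they close (so a half turn about z gives the same grasp; the last joint's range is limited). The gripper opens to 85 mm and grips with 20 to 120 N. Pads are 22 mm wide; open, the fingers measure 114 mm over their backs; the gripper's body (76 mm by 85 mm) begins 54 mm behind the grasp point. The pads swing forward as they close: fully open they stand 13 mm farther back than shut.
Start: joints at [-1.174, 0.423, 1.63, -0, 1.089, -0.019], TCP at [0.252, -0.572, 0.231] pointing down, gripper open.
Joint ranges: [-3, 3], [-0.9, 2.11], [0.09, 2.58], [-1.31, 4.45], [0.11, 2.69], [-2.54, 2.54]. Speed limits (rad/s): [2.39, 2.39, 3.01, 3.14, 3.14, 3.14].

## Interface

Orientations are given as a unit quaternion [w, x, y, z].
In Python, from station import bot gives the robot as it stands. The module is installed in compiled form; this text tells all that it offers.
- The arm moves only by the shell command python3 -m jog 'ROWS' [FORCE]. ROWS is JSON, a list of rows, each a list of 7 numbers: the shift along the world's x, y, z in cm, then the turn, a rotation vector about the world's x, y, z in degrees, then the closure, from -1 (fully open) to 1 (shut), so that 0 is half open. In form: [[dx, dy, dz, wx, wy, wz, grip], ...]. A call has 1 to 12 rows; each row shifts and turns the commanded pose from where the row before left it; what a row does not reach is not made up. A row lasts 1/8 s, in which the tool goes at most 62.5 mm and 10.7 degrees, less where a joint would pass 70% of its speed; a pose out of reach is approached as far as the arm can. A call is refused whole if a number of a shift passes 6.25 or a number of a turn 10.7, either way. A call with a gripper value outside its range is refused whole. The fingers move at their own pace and stop on an object; FORCE is the grip in N (left out, the last holds). Time passes only in rows, so rows that do not move let the fingers close. It gives the time, the measured TCP pose, the force, the opening and the grip force at its end, in the units of the state.
- bot.read_state(): the state, without advancing time (a new reading comes with each control period).
- bot.camera(name): name is "side" or "top"; returns the picture (420x560x3 uint8, blue, green, red); there is no depth.
- bot.camera_model(name): a dict with "camera_matrix" (3x3 intrinsics, pixels), "k1" (the pictures are not rectified: a ray, as slopes to the right and down, at radius r is drawn at 1 + k1 r^2 times it, then the intrinsics apply), "rvec" (rotation vector, rad) and "tvec" (3), from world to camera coordinates, as OpenCV has them. Camera axes: x right, y down, z forward; pixel columns grow to the right and rows downward; lengths in m; the calibration is good to about 2 mm. A picture is of the moment at which its call begins. camera_model takes no time and is no camera call.
- bot.close_job(): hands the job in; it is judged then, once.
Trained networks look in the newest picture that a camera, given by its name, has taken for a name from the list of things; names that differ only in an ending like _2 or _b are one class to them, and where a whole thing is asked for, a point or a joint stands for the part that bears it (a point fixed in the world has none). Each returns a list of dicts, best first, with "score" (0 to 1); they miss things now and then, are a little off and sometimes report something else, mostly with a low value. They report only what shows in the picture. A call takes as long as a camera call. They do not tell look-alikes from the thing itself.
- bot.find_in(name, camera): "centre" ([column, row] as shares, 0 to 1, of the picture: columns of its width, rows of its height, amid what is visible of it).
- bot.pinpoint(name, camera): "centre" ([column, row] as shares, 0 to 1, of the picture: columns of its width, rows of its height: a listed point, or the origin of a listed thing).
The state is a dict: "time": time; "q": joint angles; "qd": joint speeds; "joint_torque": joint torques, N m; "eef_pos": TCP position; "orientation": TCP orientation; "wrist_force": force on the tool from outside, world axes, zero at the start; "ft_torque": the same for the moment, N m; "grip_width": finger opening in m; "finger_force": force on a finger pad.
Only numpy, scipy, OpenCV 4.12 (cv2) and the standard library are available. Lean on these libraries where they do the work, as an engineer would, in place of code of your own. Each camera call takes 0.05 s, during which the arm holds its last target. There are 200 camera calls.

## Task

Load the milling fixture: set every wax carrier lying on the bench down flat into a free gap between the upright metal blocks, its bare tongue pointing to the front (the side with the pin holes), and line up the hole in its tongue with the fixture hole below. Lock each carrier with one pin from the wooden stand, pushed straight down through both holes until its collar sits on the tongue. The loose spacers between the gaps must still stand where they were, and the scale, the tool pot and the loose wax block are to be left alone.

Things in the scene. Friction and masses are not known exactly. Their poses are not given: they have to be found in the camera images.
- fixture: Fixed aluminium plate 105 x 212 x 22 mm. Origin: centre of underside; x to the back, z up. In the back half stand blocks 36 (x) x 14 (y) x 30 mm high: fixed end cheeks at y = +-94 mm and three loose spacers at y = -47, 0, 47 (all x = 24). Between them: four gaps 33 mm wide, at y = +-23.5 and +-70.5. A 12 mm hole before each gap. A 9 mm lip on the back edge leaves 6 mm of play, so locates nothing.
- fixture_hole0 (a point): Mouth of the 12 mm hole in front of the gap at fixture y = -70.5 mm, at the plate's top face (22 mm above the bench); the hole is 22 mm deep. A seated carrier's origin lies 48 mm behind it (fixture +x).
- fixture_hole1 (a point): Mouth of the 12 mm hole in front of the gap at fixture y = -23.5 mm, at the plate's top face (22 mm above the bench); the hole is 22 mm deep. A seated carrier's origin lies 48 mm behind it (fixture +x).
- fixture_hole2 (a point): Mouth of the 12 mm hole in front of the gap at fixture y = 23.5 mm, at the plate's top face (22 mm above the bench); the hole is 22 mm deep. A seated carrier's origin lies 48 mm behind it (fixture +x).
- fixture_hole3 (a point): Mouth of the 12 mm hole in front of the gap at fixture y = 70.5 mm, at the plate's top face (22 mm above the bench); the hole is 22 mm deep. A seated carrier's origin lies 48 mm behind it (fixture +x).
- carrier0: Wax carrier, loose, 120 g, one of up to four alike: aluminium foot 84 x 28 x 10 mm, on its back half a blue wax blank 40 (x) x 26 (y) x 32 mm (top at z = 42 mm). Origin: underside, below the blank's centre; z up; the foot spans x = -62 mm (bare tongue) to +22. Grip the blank by its front and back faces, 40 mm apart. May be absent (None).
- carrier0_eye (a point): Centre of the 12 mm through hole in that carrier's tongue, at the tongue's upper face: x = -48, y = 0, z = 10 mm in the carrier's frame.
- carrier1: Wax carrier, loose, 120 g, one of up to four alike: aluminium foot 84 x 28 x 10 mm, on its back half a blue wax blank 40 (x) x 26 (y) x 32 mm (top at z = 42 mm). Origin: underside, below the blank's centre; z up; the foot spans x = -62 mm (bare tongue) to +22. Grip the blank by its front and back faces, 40 mm apart. May be absent (None).
- carrier1_eye (a point): Centre of the 12 mm through hole in that carrier's tongue, at the tongue's upper face: x = -48, y = 0, z = 10 mm in the carrier's frame.
- carrier2: Wax carrier, loose, 120 g, one of up to four alike: aluminium foot 84 x 28 x 10 mm, on its back half a blue wax blank 40 (x) x 26 (y) x 32 mm (top at z = 42 mm). Origin: underside, below the blank's centre; z up; the foot spans x = -62 mm (bare tongue) to +22. Grip the blank by its front and back faces, 40 mm apart. May be absent (None).
- carrier2_eye (a point): Centre of the 12 mm through hole in that carrier's tongue, at the tongue's upper face: x = -48, y = 0, z = 10 mm in the carrier's frame.
- carrier3: Wax carrier, loose, 120 g, one of up to four alike: aluminium foot 84 x 28 x 10 mm, on its back half a blue wax blank 40 (x) x 26 (y) x 32 mm (top at z = 42 mm). Origin: underside, below the blank's centre; z up; the foot spans x = -62 mm (bare tongue) to +22. Grip the blank by its front and back faces, 40 mm apart. May be absent (None).
- carrier3_eye (a point): Centre of the 12 mm through hole in that carrier's tongue, at the tongue's upper face: x = -48, y = 0, z = 10 mm in the carrier's frame.
- pin0: Steel locking pin, loose, 40 g, standing upright in the wooden pin stand. Origin: its pointed lower tip, z up along the pin. Shank 10 mm in diameter with a 6 mm long tapered nose, 28 mm long up to a collar 20 mm in diameter and 4 mm thick; above it a grip knob 14 mm in diameter from z = 32 to 58 mm. All pins are alike.
- pin1: Steel locking pin, loose, 40 g, standing upright in the wooden pin stand. Origin: its pointed lower tip, z up along the pin. Shank 10 mm in diameter with a 6 mm long tapered nose, 28 mm long up to a collar 20 mm in diameter and 4 mm thick; above it a grip knob 14 mm in diameter from z = 32 to 58 mm. All pins are alike.
- pin2: Steel locking pin, loose, 40 g, standing upright in the wooden pin stand. Origin: its pointed lower tip, z up along the pin. Shank 10 mm in diameter with a 6 mm long tapered nose, 28 mm long up to a collar 20 mm in diameter and 4 mm thick; above it a grip knob 14 mm in diameter from z = 32 to 58 mm. All pins are alike.
- pin3: Steel locking pin, loose, 40 g, standing upright in the wooden pin stand. Origin: its pointed lower tip, z up along the pin. Shank 10 mm in diameter with a 6 mm long tapered nose, 28 mm long up to a collar 20 mm in diameter and 4 mm thick; above it a grip knob 14 mm in diameter from z = 32 to 58 mm. All pins are alike.
- pin_stand: Fixed wooden stand 40 x 172 x 36 mm high with four 13 mm holes in a row along its y, 45 mm apart, in which the pins stand with their collars on its top face. Origin: centre of its underside.
- spacer0: Loose steel spacer 36 (x) x 14 (y) x 30 mm high, 250 g, standing on the fixture between two gaps. Origin: centre of its underside. To be left where it stands.
- spacer1: Loose steel spacer 36 (x) x 14 (y) x 30 mm high, 250 g, standing on the fixture between two gaps. Origin: centre of its underside. To be left where it stands.
- spacer2: Loose steel spacer 36 (x) x 14 (y) x 30 mm high, 250 g, standing on the fixture between two gaps. Origin: centre of its underside. To be left where it stands.
- pocket_scale: Bystander: black pocket scale 128 x 74 x 19 mm lying behind the carriers; origin under its centre. Leave alone.
- tool_pot: Bystander: black pot of pencils and picks, 70 mm in diameter, 136 mm high, behind the work; origin under its centre. Leave alone.
- wax_block_a: Bystander: loose plain blue wax block 50 x 75 x 28 mm without a foot; origin under its centre. Leave alone.
There are look-alikes about, which are no part of the job. Leave any green look-alike of the carrier0 alone.

How it is judged:
By the outcome, as a careful person would: the job done as asked, in the order asked, and still so for the second after the job is handed in, with the robot touching nothing.
Of carrier0, carrier1, carrier2, carrier3 only 3 to 4 are there at a start; the rules pass over those that are not, and their reading is None.
At some moment in a run one of carrier0, carrier1, carrier2, carrier3 may be knocked a few centimetres aside while the robot is not near it.
It also fails if it takes over 210 s, if anything falls off the work surface, if the arm or the gripper's body presses on something with over 40 N, if the wrist force passes 120 N, or if a joint passes its speed limit or range.

## Working session

There is one attempt and no reset: what is moved stays moved. The work goes in short steps, Python scripts to look and compute and a shell command to move; the robot and the scene stay as the last step left them, time stands still between calls to the robot, and variables do not carry over. Pictures are saved under pics/ and viewed, at most 14 in all, crops included, and the job is handed in when it is done.

```bash
mkdir -p pics; ls
cat > h.py <<'E'
import numpy as np, cv2
from station import bot
def ray(cam,px):
    m=bot.camera_model(cam);K=np.array(m["camera_matrix"]);R=cv2.Rodrigues(np.array(m["rvec"],float))[0];t=np.array(m["tvec"],float).ravel()
    d=np.array([m["k1"],0,0,0,0],float)
    u=cv2.undistortPoints(np.array([[px]],float),K,d)[0,0]
    return -R.T@t, R.T@np.array([u[0],u[1],1.])
def at(cam,px,z):
    o,d=ray(cam,px); return o+d*(z-o[2])/d[2]
def proj(cam,P):
    m=bot.camera_model(cam)
    return cv2.projectPoints(np.array(P,float).reshape(-1,3),np.array(m["rvec"],float),np.array(m["tvec"],float),np.array(m["camera_matrix"]),np.array([m["k1"],0,0,0,0],float))[0][:,0]
def net(name,cam,fn="pinpoint"):
    return [(round(r["score"],2),r["centre"][0]*560,r["centre"][1]*420) for r in getattr(bot,fn)(name,cam)]
E
python3 - <<'E'
from h import *
for c in("top","side"):
    cv2.imwrite(f"pics/{c}0.png",bot.camera(c)); print(c,ray(c,(280,210)))
Z={"fixture":0,"fixture_hole0":.022,"fixture_hole1":.022,"fixture_hole2":.022,"fixture_hole3":.022,"carrier0":0,"carrier0_eye":.01,"pin0":.008,"pin_stand":0}
for n,z in Z.items():
    for s,x,y in net(n,"top"): print(n,s,round(x,1),round(y,1),at("top",(x,y),z)[:2].round(4))
print(bot.read_state())
E
```

```text
pics
top (array([ 0.29266626, -0.14519139,  1.34512647]), array([ 0.20570211,  0.04232228, -0.97773828]))
side (array([0.62993064, 0.88972816, 0.74710668]), array([-0.05490634, -0.81352878, -0.57922506]))
fixture 0.76 225.4 203.7 [0.5659 0.0815]
fixture 0.28 230.7 257.2 [0.4078 0.0329]
fixture_hole0 0.96 218.6 205.2 [0.5533 0.097 ]
fixture_hole0 0.94 243.3 216.8 [0.5313 0.0167]
fixture_hole0 0.9 230.0 212.4 [0.5376 0.0588]
fixture_hole0 0.69 202.1 200.8 [0.558  0.1492]
fixture_hole1 0.96 218.6 205.2 [0.5533 0.097 ]
fixture_hole1 0.94 243.3 216.8 [0.5313 0.0167]
fixture_hole1 0.9 230.0 212.4 [0.5376 0.0588]
fixture_hole1 0.69 202.1 200.8 [0.558  0.1492]
fixture_hole2 0.96 218.6 205.2 [0.5533 0.097 ]
fixture_hole2 0.94 243.3 216.8 [0.5313 0.0167]
fixture_hole2 0.9 230.0 212.4 [0.5376 0.0588]
fixture_hole2 0.69 202.1 200.8 [0.558  0.1492]
fixture_hole3 0.96 218.6 205.2 [0.5533 0.097 ]
fixture_hole3 0.94 243.3 216.8 [0.5313 0.0167]
fixture_hole3 0.9 230.0 212.4 [0.5376 0.0588]
fixture_hole3 0.69 202.1 200.8 [0.558  0.1492]
carrier0 0.65 291.2 166.2 [ 0.7196 -0.0969]
carrier0 0.59 345.9 2
[... 523 characters left out ...]

{'time': 0.55, 'q': array([-1.17398972e+00,  4.23118579e-01,  1.62989594e+00, -3.78612539e-06,
        1.08859462e+00, -1.89620144e-02]), 'qd': array([ 0.00069338,  0.00038118, -0.00020266, -0.00032441,  0.00276003,
       -0.0016105 ]), 'joint_torque': array([-1.17131072e-03, -5.56977510e+01, -2.81969529e+01, -4.63929695e-06,
        1.31292014e-03,  1.38486364e-06]), 'eef_pos': array([ 0.2524723 , -0.5717217 ,  0.23130905]), 'orientation': array([-7.78106934e-06,  9.78469580e-01,  2.06391085e-01, -3.19534366e-06]), 'wrist_force': array([ 0.77836767, -0.69027285,  0.13236049]), 'ft_torque': array([0.00315871, 0.05522489, 0.10673198]), 'finger_force': 0.0, 'grip_width': 0.08566263069537904}
```

Run:
```python
import cv2
a=cv2.imread("pics/top0.png")
cv2.imwrite("pics/top0c.png",cv2.resize(a[130:310,130:430],None,fx=2.66,fy=2.66,interpolation=cv2.INTER_CUBIC))
```

```text
(no output)
```

View pics/top0c.png

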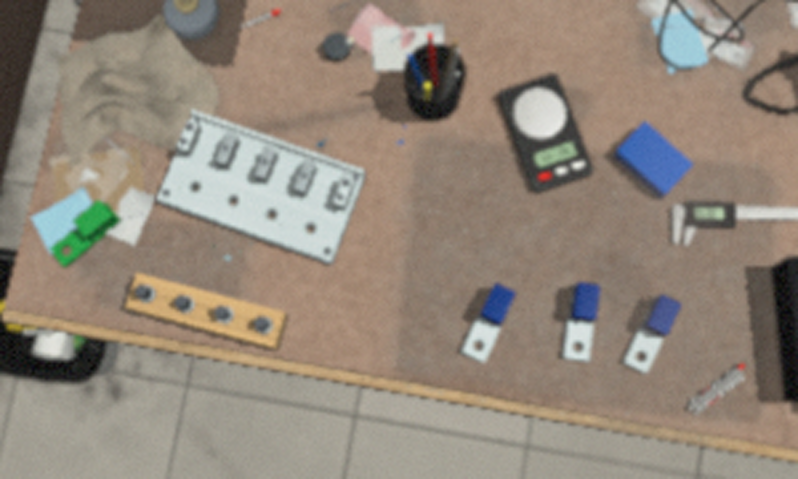

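View pics/side0.png

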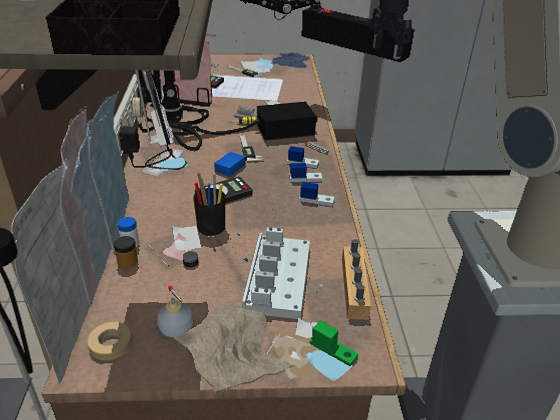

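The top view shows three blue carriers with blanks at about (317,244), (350,243) and (379,248), the fixture at (228,198), the stand at (207,247) and a green look-alike at (160,218). The side view agrees. Next I'll fit poses using both cameras.

```bash
cat > fit.py <<'E'
from h import *
from scipy.optimize import least_squares
def W(p,pts):
    c,s=np.cos(p[2]),np.sin(p[2]); pts=np.atleast_2d(np.array(pts,float))
    return np.c_[p[0]+c*pts[:,0]-s*pts[:,1],p[1]+s*pts[:,0]+c*pts[:,1],pts[:,2]]
BOX=[(x,y,z) for x in(-.02,.02) for y in(-.013,.013) for z in(.01,.042)]
def hullc(px):
    h=cv2.convexHull(px.astype(np.float32)); m=cv2.moments(h); return np.array([m["m10"],m["m01"]])/m["m00"],m["m00"]
def blues(img):
    hsv=cv2.cvtColor(img,cv2.COLOR_BGR2HSV)
    m=cv2.inRange(hsv,(110,130,40),(128,255,255))
    n,l,st,c=cv2.connectedComponentsWithStats(m)
    return [(c[i],st[i,4]) for i in range(1,n) if st[i,4]>40]
HOLES=[(-.024,y,.022) for y in(-.0705,-.0235,.0235,.0705)]
def match(pred,det,r=8):
    out=[]
    for q in pred:
        d=[(np.hypot(q[0]-x[1],q[1]-x[2]),x) for x in det]
        b=min(d,key=lambda a:a[0]) if d else None
        out.append(np.array(b[1][1:]) if b and b[0]<r else None)
    return out
def fitpts(p0,obs):
    # obs: list of (cam, local pts, pix, weight)
    def f(p): return np.concatenate([w*(proj(c,W(p,l))[0]-q) for c,l,q,w in obs])
    r=least_squares(f,p0,x_scale=[.01,.01,.1],loss="soft_l1"); return r.x,f(r.x)
E
python3 - <<'E'
from fit import *
ims={c:bot.camera(c) for c in("top","side")}
for c in ims: print(c,[(x[0].round(1),x[1]) for x in blues(ims[c])])
H={c:net("fixture_hole0",c) for c in ims}; E={c:net("carrier0_eye",c) for c in ims}; C={c:net("carrier0",c) for c in ims};P={c:net("pin0",c) for c in ims}
for k,v in dict(H=H,E=E,C=C,P=P).items(): print(k,{c:[tuple(round(float(t),1) if i else t for i,t in enumerate(d)) for d in v[c]] for c in v})
p=[.5785,.0945,-.3]
for it in range(3):
    obs=[]
    for c in ims:
        for l,q in zip(HOLES,match(proj(c,W(p,HOLES)),H[c],12)):
            if q is not None: obs.append((c,l,q,1))
    p,r=fitpts(p,obs)
print("fixture",p.round(4),len(obs),r.reshape(-1,2).round(1).tolist())
for c in("top",):
    o=[o for o in obs if o[0]==c]; print("top only",fitpts(p,o)[0].round(4))
E
```

```text
top [(array([376.1, 189.5]), np.int32(283)), (array([316.7, 243.7]), np.int32(95)), (array([349.5, 243.1]), np.int32(97))]
side [(array([295.8, 153.5]), np.int32(193)), (array([298.2, 170. ]), np.int32(215)), (array([308.6, 190. ]), np.int32(241))]
H {'top': [(0.94, 203.2, 198.4), (0.92, 231.1, 212.7), (0.83, 218.4, 206.0), (0.64, 246.0, 216.0)], 'side': [(0.83, 288.9, 278.1), (0.76, 294.1, 261.6), (0.67, 295.0, 249.6), (0.59, 283.7, 292.5), (0.24, 225.9, 194.2)]}
E {'top': [(0.69, 304.9, 257.0), (0.65, 152.3, 225.1)], 'side': [(0.97, 325.8, 199.7), (0.69, 347.3, 354.3), (0.54, 286.4, 294.1)]}
C {'top': [(0.88, 170.8, 216.9), (0.83, 347.9, 247.4), (0.77, 379.1, 249.8), (0.76, 318.9, 248.4), (0.5, 231.8, 208.9)], 'side': [(0.91, 308.0, 197.9), (0.84, 294.3, 163.9), (0.79, 323.2, 342.5), (0.76, 295.8, 179.4)]}
P {'top': [(0.59, 185.7, 244.1), (0.47, 219.6, 247.2), (0.44, 229.5, 256.4), (0.4, 202.3, 244.8)], 'side': [(0.62, 351.1, 275.7), (0.51, 356.9, 308.6), (0.5, 350.6, 263.1)]}
fixture [ 0.5727  0.0727 -0.2355] 8 [[-0.3, 0.7], [0.4, -2.1], [-1.0, -1.5], [0.2, 0.1], [1.4, -2.0], [-1.3, 0.2], [-0.1, -1.1], [0.9, 0.8]]
top only [ 0.5708  0.072  -0.2267]
```

```bash
cat >> fit.py <<'E'
def dark(img,q,r=4):
    """sub-pixel centroid of the dark spot near q, on bright ground"""
    g=img.mean(2); q=np.array(q,float)
    for _ in range(4):
        x,y=np.round(q).astype(int); s=g[y-r:y+r+1,x-r:x+r+1]
        w=np.clip(np.percentile(s,60)-25-s,0,None)
        yy,xx=np.mgrid[y-r:y+r+1,x-r:x+r+1]; w=w*(np.hypot(xx-q[0],yy-q[1])<r)
        if w.sum()<20: return None
        q=np.array([(w*xx).sum(),(w*yy).sum()])/w.sum()
    return q
def bluec(img,q,r=12):
    f=img.astype(float); w=np.clip((f[...,0]-f[...,2]-40)/40,0,1)
    x,y=np.round(q).astype(int); yy,xx=np.mgrid[y-r:y+r+1,x-r:x+r+1]; w=w[y-r:y+r+1,x-r:x+r+1]
    m=(w>.2).astype(np.uint8); n,l,st,c=cv2.connectedComponentsWithStats(m)
    if n<2: return None,0
    k=1+np.argmin([np.hypot(*(c[i]-r)) - .05*st[i,4] for i in range(1,n)]); w=w*(l==k)
    return np.array([(w*xx).sum(),(w*yy).sum()])/w.sum(),w.sum()
def fitcar(ims,p,base=0.,eyes=True,fixq=None):
    for it in range(3):
        cs=[];es=[]
        up=np.array([0,0,base])
        for c in ims:
            a,_=hullc(proj(c,W(p,np.array(BOX)+up))); q,ar=bluec(ims[c],a)
            if q is not None: cs.append((c,q))
            if eyes:
                l=np.array([-.048,0,.0085])+up; q=dark(ims[c],proj(c,W(p,l))[0])
                if q is not None: es.append((c,l,q))
        def f(p):
            o=[hullc(proj(c,W(p,np.array(BOX)+up)))[0]-q for c,q in cs]+[proj(c,W(p,l))[0]-q for c,l,q in es]
            return np.concatenate(o)
        r=least_squares(f,p,x_scale=[.01,.01,.1],loss="soft_l1"); p=r.x
    return p,f(p).reshape(-1,2).round(2).tolist()
E
python3 - <<'E'
from fit import *
ims={c:bot.camera(c) for c in("top","side")}
p=np.array([.5727,.0727,-.2355])
for it in range(4):
    obs=[]
    for c in ims:
        for l in HOLES:
            l=np.array(l)-[0,0,.002]; q=dark(ims[c],proj(c,W(p,l))[0])
            if q is not None: obs.append((c,l,q,1))
    p,r=fitpts(p,obs)
print("fixture",p.round(4),[o[0] for o in obs],r.reshape(-1,2).round(2).tolist())
for c in ims: print(c,fitpts(p,[o for o in obs if o[0]==c])[0].round(4))
for c,t in(("top",(307,260)),):
  pass
for b,e in(((317,244),(310.5,260)),((350,243),(347,260)),((379,248),(371.5,263.5))):
    B=at("top",b,.035);E=at("top",e,.01);d=B-E
    p,r=fitcar(ims,[B[0],B[1],np.arctan2(d[1],d[0])]); print("car",p.round(4),r)
    for c in ims: print("   ",c,fitcar({c:ims[c]},p)[0].round(4))
img=ims["top"].copy();
E
```

```text
fixture [ 0.5726  0.0765 -0.171 ] ['top', 'top', 'top', 'top', 'side', 'side', 'side', 'side'] [[-0.87, 0.26], [-0.78, 0.22], [-0.83, 0.24], [-0.86, 0.24], [-0.29, -0.66], [-0.28, -0.63], [-0.17, -0.7], [-0.27, -0.7]]
top [ 0.5737  0.0741 -0.1709]
side [ 0.5722  0.0785 -0.172 ]
car [ 0.4871 -0.2128 -0.2696] [[0.07, 0.47], [-0.49, 0.12], [-0.08, 0.15]]
    top [ 0.4881 -0.2123 -0.2544]
    side [ 0.4861 -0.2134 -0.0758]
car [ 0.5064 -0.3089  0.0381] [[-0.04, 0.56], [-0.41, 0.07], [0.22, 0.37], [-0.33, 0.67]]
    top [ 0.5077 -0.3088  0.0235]
    side [ 0.5021 -0.3158  0.5173]
car [ 0.5074 -0.395  -0.2888] [[-0.66, 0.06], [-0.73, 0.05], [0.12, -0.21]]
    top [ 0.5074 -0.395  -0.2888]
    side [ 0.5074 -0.395  -0.2888]
```

```bash
python3 -m jog '[[2.94,4.49,-1,0,0,6.35,-1],[2.94,4.49,-1,0,0,6.35,-1],[2.94,4.49,-1,0,0,6.35,-1],[2.94,4.49,-1,0,0,6.35,-1],[2.94,4.49,-1,0,0,6.35,-1],[2.94,4.49,-1,0,0,6.35,-1],[2.94,4.49,-1,0,0,6.35,-1],[2.9,4.49,-1,0,0,6.35,-1],[0,0,0,0,0,0,-1],[0,0,0,0,0,0,-1]]'
cat >> fit.py <<'E'
def tool():
    s=bot.read_state(); w,x,y,z=s["orientation"]
    ty=np.array([2*(x*y-w*z),1-2*(x*x+z*z),2*(y*z+w*x)]); tz=np.array([2*(x*z+w*y),2*(y*z-w*x),1-2*(x*x+y*y)])
    a=np.degrees(np.arctan2(ty[1],ty[0])); return s["eef_pos"],a,tz,s
E
python3 - <<'E'
from fit import *
p,a,tz,s=tool(); print(p.round(4),round(a,2),tz.round(3),s["time"],s["q"].round(2))
im=bot.camera("top"); k=im[190:290,130:430]
im2=bot.camera("side")
a=cv2.resize(k,None,fx=2.66,fy=2.66,interpolation=cv2.INTER_CUBIC); b=cv2.resize(im2[130:240,240:400],(800,330),interpolation=cv2.INTER_CUBIC)
cv2.imwrite("pics/a1.png",np.vstack([np.pad(a,((0,0),(0,2),(0,0))),b]))
E
```

```text
time: 2.4
eef_pos: [0.4873, -0.2126, 0.1514]
orientation: [0.0, 0.795, 0.606, -0.0]
wrist_force: [-0.4, 0.1, -0.9]
grip_width: 0.0856
finger_force: 0.0
[ 0.4873 -0.2126  0.1514] -15.37 [-0. -0. -1.] 2.4 [-0.43  0.4   1.89 -0.    0.85 -0.17]
```

View pics/a1.png

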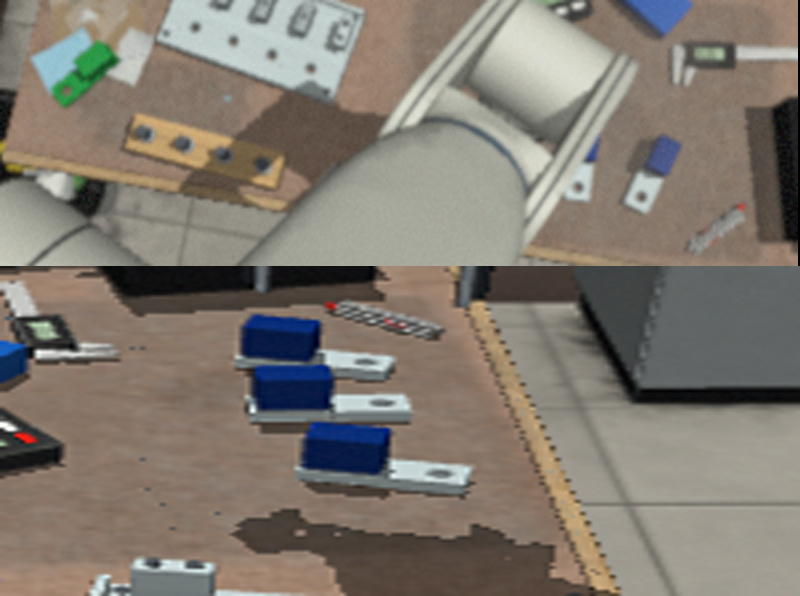

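The top crop shows the arm hiding carrier A, and its other carriers are where they were. In the side crop all three carriers are undisturbed, with blanks at about (308,190), (298,170) and (296,154). I'll descend now.

```bash
python3 -m jog '[[0,0,-4,0,0,0,-1],[0,0,-4,0,0,0,-1],[0,0,-3,0,0,0,-1],[0,0,-1.5,0,0,0,-1],[0,0,-1.2,0,0,0,-1],[0,0,0,0,0,0,-1]]'
python3 - <<'E'
from fit import *
im=bot.camera("side"); cv2.imwrite("pics/a2.png",cv2.resize(im[110:230,240:400],(800,600),interpolation=cv2.INTER_CUBIC))
E
```

```text
time: 3.25
eef_pos: [0.4871, -0.2128, 0.0142]
orientation: [-0.0, 0.796, 0.606, -0.0]
wrist_force: [0.6, 0.6, -0.0]
grip_width: 0.0857
finger_force: 0.0
```

View pics/a2.png

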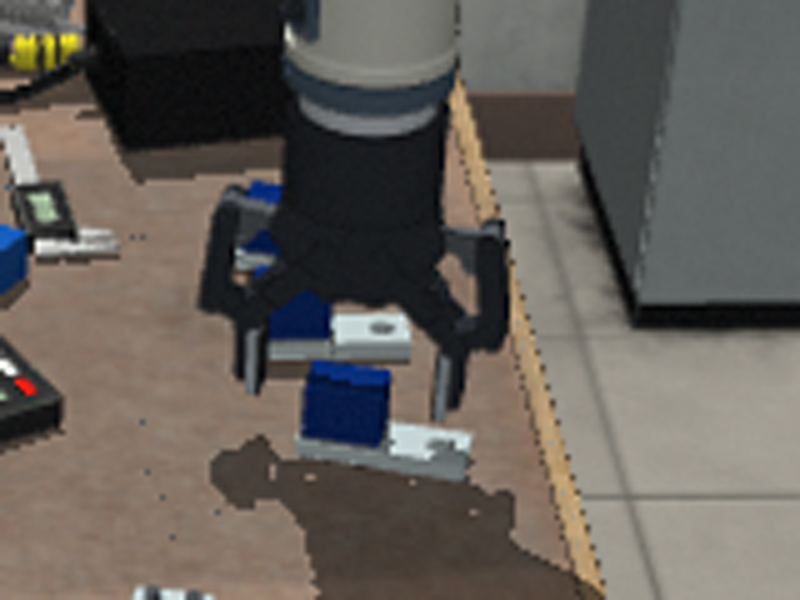

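The fingers straddle carrier A: tips at about (291,188) and (328,194), blank at (309,190). I'll check the lateral offset numerically.

Run:
```python
from fit import *
p,a,_,_=tool(); a=np.radians(a)
for s in(1,-1):
  for w in (-.011,.011):
    for z in(.014,.027): print(s,w,z,proj("side",[p[0]+s*.045*np.cos(a)-w*np.sin(a),p[1]+s*.045*np.sin(a)+w*np.cos(a),z]).round(1))
```

```text
1 -0.011 0.014 [[291.1 187.8]]
1 -0.011 0.027 [[291.3 183.4]]
1 0.011 0.014 [[289.3 192.5]]
1 0.011 0.027 [[289.5 188.1]]
-1 -0.011 0.014 [[326.7 192.9]]
-1 -0.011 0.027 [[327.1 188.5]]
-1 0.011 0.014 [[325.3 197.7]]
-1 0.011 0.027 [[325.7 193.3]]
```

```bash
python3 -m jog '[[0,0,0,0,0,0,0.3],[0,0,0,0,0,0,0.3],[0,0,0,0,0,0,0.6],[0,0,0,0,0,0,0.6],[0,0,0,0,0,0,0.6],[0,0,0,0,0,0,0.6],[0,0,0,0,0,0,0.6]]' 50
```

```text
time: 4.18
eef_pos: [0.4878, -0.2127, 0.0151]
orientation: [0.001, 0.795, 0.606, 0.0]
wrist_force: [0.2, 0.5, 6.6]
grip_width: 0.0394
finger_force: 51.2
```

```bash
python3 -m jog '[[0,0,1,0,0,0,0.6],[0,0,3,0,0,0,0.6],[0,0,3,0,0,0,0.6],[0,0,3,0,0,0,0.6],[1.4,3.85,0,0,0,0.7,0.6],[1.4,3.85,0,0,0,0.7,0.6],[1.4,3.85,0,0,0,0.7,0.6],[1.4,3.85,0,0,0,0.7,0.6],[1.4,3.85,0,0,0,0.7,0.6],[1.4,3.85,0,0,0,0.7,0.6],[1.4,3.85,0,0,0,0.7,0.6],[1.4,3.85,0,0,0,0.7,0.6]]' && python3 -m jog '[[0,0,0,0,0,0,0.6],[0,0,0,0,0,0,0.6],[0,0,0,0,0,0,0.6]]'
cat >> fit.py <<'E'
def fixfit(ims,p=(.5726,.0765,-.171),cams=("top","side")):
    for it in range(4):
        obs=[]
        for c in cams:
            for l in HOLES:
                l=np.array(l)-[0,0,.002]; q=dark(ims[c],proj(c,W(p,l))[0])
                if q is not None: obs.append((c,l,q,1))
        p,r=fitpts(p,obs)
    return p,abs(r).max()
E
python3 - <<'E'
from fit import *
p,a,_,s=tool(); print(p.round(4),round(a,2),s["grip_width"])
ims={"side":bot.camera("side")}
print(fixfit(ims,cams=("side",)))
print(fitcar(ims,[p[0],p[1],np.radians(a)],base=p[2]-.0151))
im=ims["side"]; cv2.imwrite("pics/a3.png",cv2.resize(im[180:330,200:400],(800,600),interpolation=cv2.INTER_CUBIC))
E
```

```text
time: 5.68
eef_pos: [0.5994, 0.0968, 0.1148]
orientation: [-0.0, 0.765, 0.644, -0.0]
wrist_force: [0.8, -0.3, -1.2]
grip_width: 0.0395
finger_force: 50.6
time: 6.05
eef_pos: [0.5987, 0.0944, 0.1144]
orientation: [-0.0, 0.765, 0.644, -0.0]
wrist_force: [0.3, -0.4, -0.4]
grip_width: 0.0391
finger_force: 50.6
[0.5987 0.0944 0.1144] -9.84 0.03910660065872483
(array([ 0.57222213,  0.07837387, -0.17558775]), np.float64(0.02652606792798906))
(array([ 0.59740359,  0.10097969, -0.22152434]), [[0.26, 1.3], [-0.04, -0.85]])
```

View pics/a3.png

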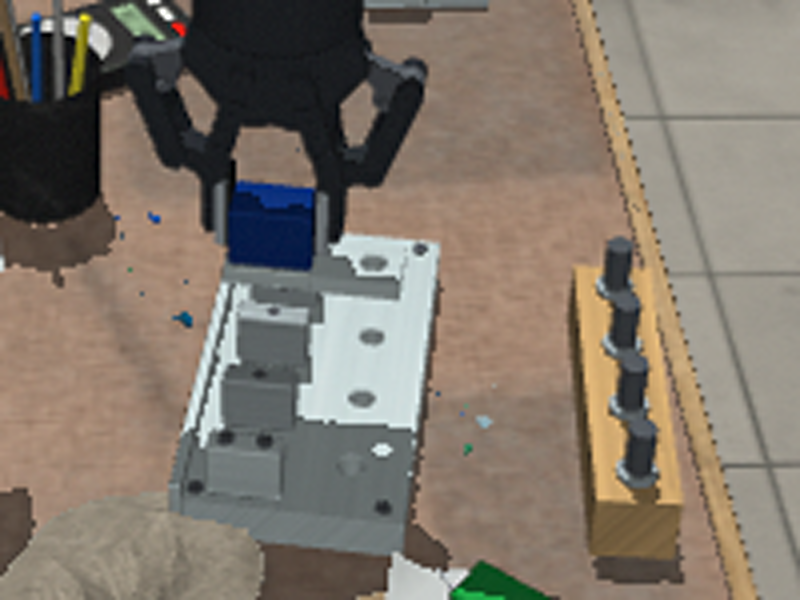

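The picture shows carrier A hanging level over the fixture, its eye at about (293,246) and the fixture holes visible further forward. I'll go lower so I can measure it relative to the fixture.

```bash
python3 -m jog '[[0,0,-1.8,0,0,0,0.6],[0,0,-1.9,0,0,0,0.6],[0,0,0,0,0,0,0.6],[0,0,0,0,0,0,0.6]]'
cat >> fit.py <<'E'
def rel(gap,dz=.0151,cams=("side",),save=None,shut=True,quiet=False):
    """carrier in the fixture's frame minus its goal, yaw held at the tool's; mm"""
    p,a,_,s=tool(); ims={c:bot.camera(c) for c in cams}; c=cams[0]
    F,fr=fixfit(ims,cams=cams); F2=np.array([F[0],F[1],-.171]); base=p[2]-dz
    up=np.array([0,0,base]); yaw=np.radians(a); q=[p[0],p[1],yaw]
    e=dark(ims[c],proj(c,W(q,np.array([-.048,0,.0085])+up))[0]); b,ar=bluec(ims[c],hullc(proj(c,W(q,np.array(BOX)+up)))[0])
    out={}
    def fe(v): return proj(c,W([v[0],v[1],yaw],np.array([-.048,0,.0085])+up))[0]-e
    def fb(v): return hullc(proj(c,W([v[0],v[1],yaw],np.array(BOX)+up)))[0]-b
    R=np.array([[np.cos(-.171),np.sin(-.171)],[-np.sin(-.171),np.cos(-.171)]])
    for n,f,z in(("eye",fe,e),("blank",fb,b)):
        if z is None: print(n,"none"); continue
        v=least_squares(f,q[:2]).x; g=R@(v-F[:2])-[.024,(-.0705,-.0235,.0235,.0705)[gap]]
        print(n,"px",z.round(1),"world",v.round(4),"minus tcp mm",((v-p[:2])*1e3).round(1),"off goal (fixture axes) mm",(g*1e3).round(1))
    print("fix",F.round(4),fr.round(2),"tcp",p.round(4),round(a,2),"base",round(base,4))
    if save: 
        u=proj(c,[[p[0],p[1],.03]])[0].astype(int); im=ims[c][max(u[1]-60,0):u[1]+60,u[0]-80:u[0]+80]; cv2.imwrite(save,cv2.resize(im,(800,600),interpolation=cv2.INTER_CUBIC)); print("crop origin",u-[80,60])
E
python3 -c "
from fit import *
rel(2,save='pics/a4.png')"
```

```text
time: 6.6
eef_pos: [0.5991, 0.0954, 0.0768]
orientation: [-0.0, 0.765, 0.644, -0.0]
wrist_force: [0.7, -0.2, -1.0]
grip_width: 0.0392
finger_force: 50.6
eye px [292.3 262.4] world [0.5979 0.1046] minus tcp mm [-1.3  9.2] off goal (fixture axes) mm [-3.5  6.6]
blank px [267.4 250.6] world [0.598  0.0975] minus tcp mm [-1.2  2.1] off goal (fixture axes) mm [-2.2 -0.4]
fix [ 0.5726  0.0784 -0.1781] 0.0 tcp [0.5991 0.0954 0.0768] -9.78 base 0.0617
crop origin [186 212]
```

View pics/a4.png

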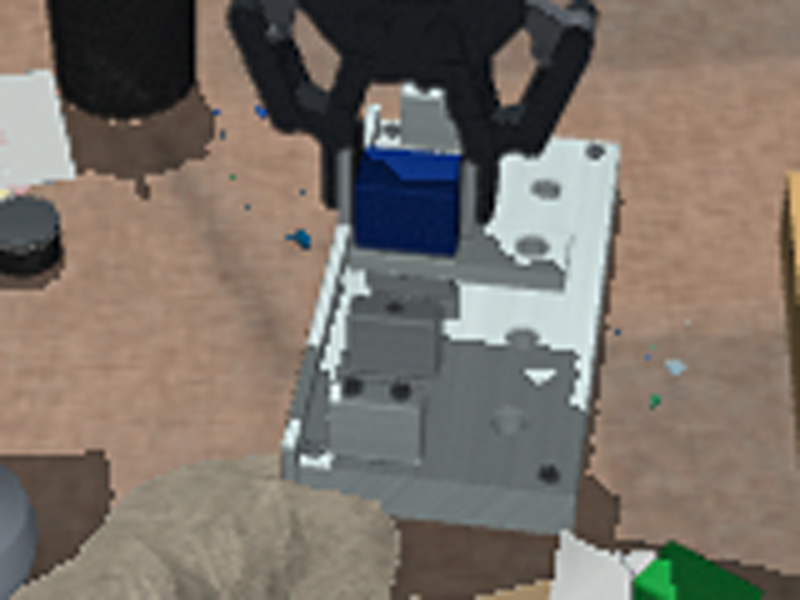

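The crop shows the carrier above gap 2: blank near-face corners at about (257,261) and (278,263), tongue end at about (298,270), eye at about (292,261). Shadow spoils the eye's centroid, so I'll compare projected model corners with the picture.

```bash
cat >> fit.py <<'E'
EDGE={"eye":(-.048,0,.01),"bl_rear_bot":(.02,.013,.01),"bl_front_bot":(-.02,.013,.01),"bl_rear_top":(.02,.013,.042),"bl_front_top":(-.02,.013,.042),"bl_rear_farTop":(.02,-.013,.042),"tip_bot":(-.062,.014,0),"tip_top":(-.062,.014,.01),"tail_bot":(.022,.014,0),"tip_far":(-.062,-.014,.01)}
def overlay(img,c,p,base,path,box,F=None,scale=5):
    x,y,w,h=box; im=cv2.resize(img[y:y+h,x:x+w],(w*scale,h*scale),interpolation=cv2.INTER_CUBIC)
    def seg(A,col):
        q=[tuple(int(t) for t in ((u-[x,y]+.5)*scale)) for u in A]
        for a,b in zip(q,q[1:]+q[:1]): cv2.line(im,a,b,col,1)
    def sq(P,x0,x1,y0,y1,z,col): seg(proj(c,W(P,[(x0,y0,z),(x1,y0,z),(x1,y1,z),(x0,y1,z)])),col)
    if p is not None:
        for z in(base+.01,base+.042): sq(p,-.02,.02,-.013,.013,z,(0,255,255))
        for z in(base,base+.01): sq(p,-.062,.022,-.014,.014,z,(0,0,255))
        t=np.linspace(0,6.28,16); seg(proj(c,W(p,np.c_[-.048+.006*np.cos(t),.006*np.sin(t),0*t+base+.01])),(255,0,255))
    if F is not None:
        sq(F,-.0525,.0525,-.106,.106,.022,(0,255,0)); t=np.linspace(0,6.28,16)
        for hx,hy,hz in HOLES: seg(proj(c,W(F,np.c_[hx+.006*np.cos(t),hy+.006*np.sin(t),0*t+hz])),(0,255,0))
        for yy in(-.094,-.047,0,.047,.094): sq(F,.006,.042,yy-.007,yy+.007,.052,(255,160,0))
    cv2.imwrite(path,im)
E
python3 - <<'E'
from fit import *
p,a,_,s=tool(); im=bot.camera("side")
base=p[2]-.0151
q=[.598,.0975,np.radians(a)]
overlay(im,"side",q,base,"pics/a5.png",(186,212,160,120),F=[.5722,.0785,-.172])
E
```

```text
(no output)
```

View pics/a5.png

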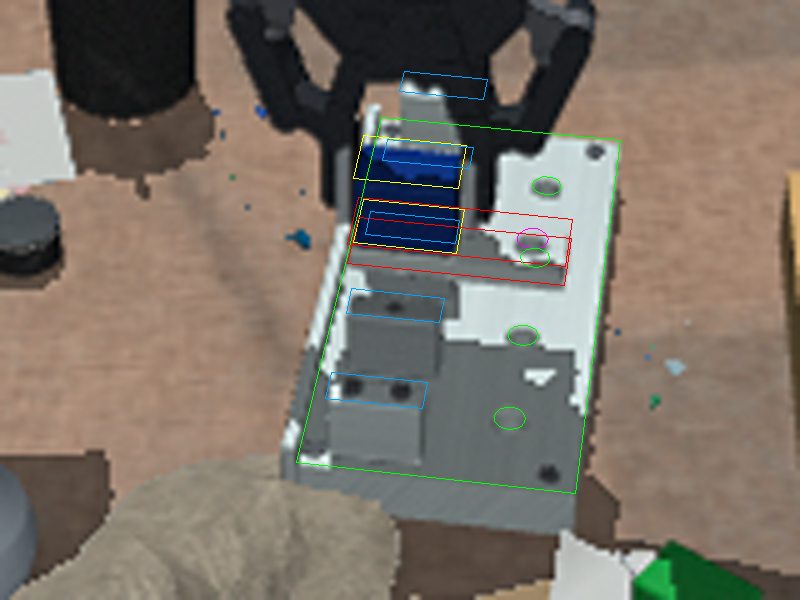

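The fixture overlay fits the picture. The carrier model sits about 0.5 to 1 px too high, which means it is 1 to 2 mm too far in +y. I'll correct that and lower slowly while watching the force.

```bash
python3 -m jog '[[0.16,-0.14,-0.4,0,0,0,0.6],[0,0,-0.3,0,0,0,0.6],[0,0,-0.3,0,0,0,0.6],[0,0,-0.2,0,0,0,0.6],[0,0,0,0,0,0,0.6]]'
```

```text
time: 7.32
eef_pos: [0.6007, 0.0941, 0.0651]
orientation: [-0.0, 0.765, 0.644, -0.0]
wrist_force: [0.6, 0.2, -0.9]
grip_width: 0.0395
finger_force: 50.6
```

```bash
python3 -m jog '[[0,0,-0.4,0,0,0,0.6],[0,0,-0.4,0,0,0,0.6],[0,0,-0.4,0,0,0,0.6],[0,0,0,0,0,0,0.6]]'
python3 - <<'E'
from fit import *
p,a,_,s=tool(); im=bot.camera("side"); print(p,s["wrist_force"])
overlay(im,"side",None,0,"pics/a6.png",(200,212,133,100),F=[.5722,.0785,-.172],scale=6)
E
```

```text
time: 7.82
eef_pos: [0.6005, 0.0941, 0.0528]
orientation: [-0.0, 0.765, 0.644, -0.0]
wrist_force: [-0.3, 0.6, -0.8]
grip_width: 0.0394
finger_force: 50.6
[0.60053674 0.09405008 0.05281473] [-0.33425644  0.60069569 -0.76629483]
```

View pics/a6.png

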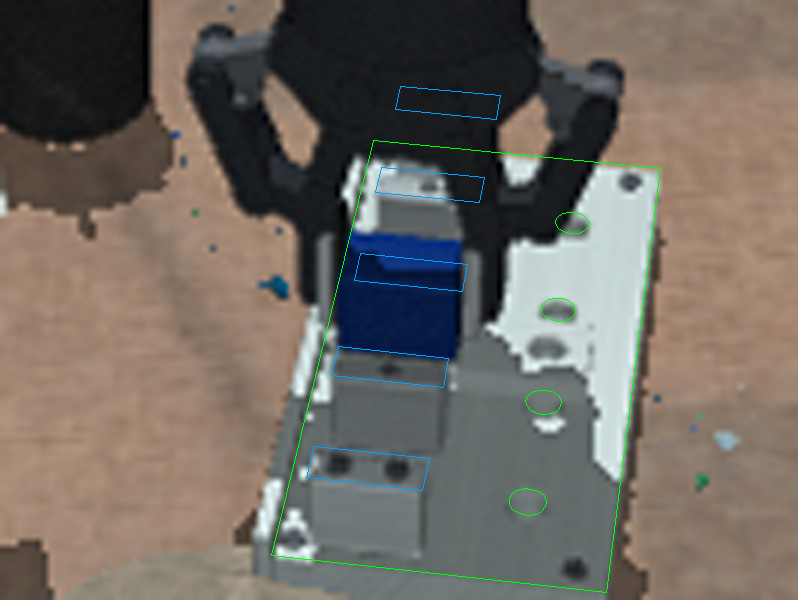

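The carrier is entering gap 2: blank at about (267,262), eye at about (291,270), no contact force. I'll lower it onto the plate.

```bash
python3 -m jog '[[0,0,-0.5,0,0,0,0.6],[0,0,-0.5,0,0,0,0.6],[0,0,-0.3,0,0,0,0.6],[0,0,-0.3,0,0,0,0.6],[0,0,0,0,0,0,0.6]]'
python3 - <<'E'
from fit import *
rel(2)
p,a,_,s=tool(); im=bot.camera("side"); print(p,s["wrist_force"])
overlay(im,"side",[.5722+.024*.9854+.0235*.171,.0785-.024*.171+.0235*.985,-.172],.022,"pics/a7.png",(200,212,133,100),F=[.5722,.0785,-.172],scale=6)
E
```

```text
time: 8.5
eef_pos: [0.6009, 0.0941, 0.0372]
orientation: [-0.0, 0.765, 0.644, -0.0]
wrist_force: [-0.3, -0.3, -0.3]
grip_width: 0.0391
finger_force: 50.5
eye px [290.7 277.2] world [0.5995 0.1032] minus tcp mm [-1.4  9.1] off goal (fixture axes) mm [-1.4  5.7]
blank px [266.4 263.2] world [0.5992 0.0889] minus tcp mm [-1.7 -5.2] off goal (fixture axes) mm [ 0.7 -8.5]
fix [ 0.5722  0.0783 -0.1766] 0.0 tcp [0.6009 0.0941 0.0372] -9.78 base 0.0221
[0.60089234 0.09406639 0.0372367 ] [-0.17049845  0.8010046  -0.3300854 ]
```

View pics/a7.png

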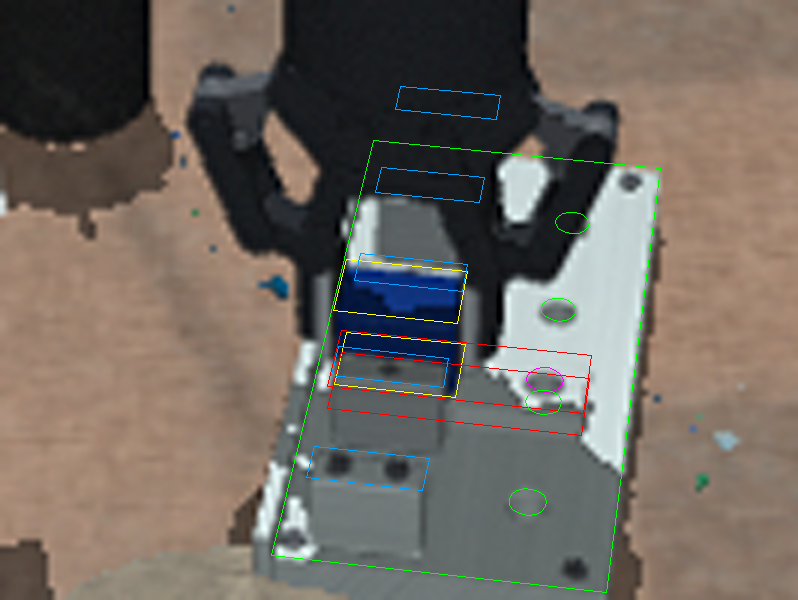

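The goal overlay nearly coincides with the seated carrier: eye seen at about (545,387) in the crop against the model's (544,380). I'll release, lift, and move away to check from both cameras.

```bash
python3 -m jog '[[0,0,-0.1,0,0,0,0.6],[0,0,0,0,0,0,0.4],[0,0,0,0,0,0,0],[0,0,0,0,0,0,-0.3],[0,0,0.5,0,0,0,-0.4],[0,0,2,0,0,0,-0.4],[0,0,4,0,0,0,-0.4],[0,0,4,0,0,0,-0.4],[-1,-6,2,0,0,0,-0.4],[-1,-6,2,0,0,0,-0.4],[-1,-6,0,0,0,0,-0.4],[-1,-6,0,0,0,0,-0.4]]' && python3 -m jog '[[-1,-6,0,0,0,0,-1],[-1,-6,0,0,0,0,-1],[-1,-5,0,0,0,0,-1],[-1,-5,0,0,0,0,-1],[0,0,0,0,0,0,-1]]'
python3 - <<'E'
from fit import *
p,a,_,s=tool(); print(p,a)
ims={c:bot.camera(c) for c in("top","side")}
F={"top":[.5737,.0741,-.171],"side":[.5722,.0785,-.172]}
H={"top":(185,170,80,75),"side":(225,230,100,75)}
for c in ims:
    P=W(F[c],[(.024,.0235,0)])[0]; g=[P[0],P[1],F[c][2]]
    e=dark(ims[c],proj(c,W(g,[-.048,0,.031]))[0])
    x=at(c,e,.0305)[:2]-W(g,[-.048,0,0])[0,:2]; print(c,e,"eye off, world mm",(x*1e3).round(1), fixfit(ims,F[c],(c,)))
    overlay(ims[c],c,None,.022,f"pics/b_{c}.png",H[c],F=None,scale=5)
cv2.imwrite("pics/b.png",np.hstack([cv2.imread("pics/b_top.png"),cv2.resize(cv2.imread("pics/b_side.png"),(400,375),)]))
E
```

```text
time: 10.1
eef_pos: [0.5614, -0.1449, 0.1826]
orientation: [0.001, 0.765, 0.644, 0.001]
wrist_force: [0.4, -0.5, 0.1]
grip_width: 0.0597
finger_force: 0.0
time: 10.72
eef_pos: [0.5207, -0.3666, 0.1819]
orientation: [0.001, 0.766, 0.643, 0.0]
wrist_force: [0.6, 0.6, 0.1]
grip_width: 0.0856
finger_force: 0.0
[ 0.52068195 -0.36658818  0.1819187 ] -10.014982185292226
top [216.72209904 204.0443459 ] eye off, world mm [0.1 0.5] (array([ 0.57419989,  0.07458283, -0.17432496]), np.float64(0.6169446419666826))
side [290.08581672 275.75711405] eye off, world mm [0.5 1.1] (array([ 0.57213086,  0.0784503 , -0.17162974]), np.float64(0.059903250010563625))
```

View pics/b.png

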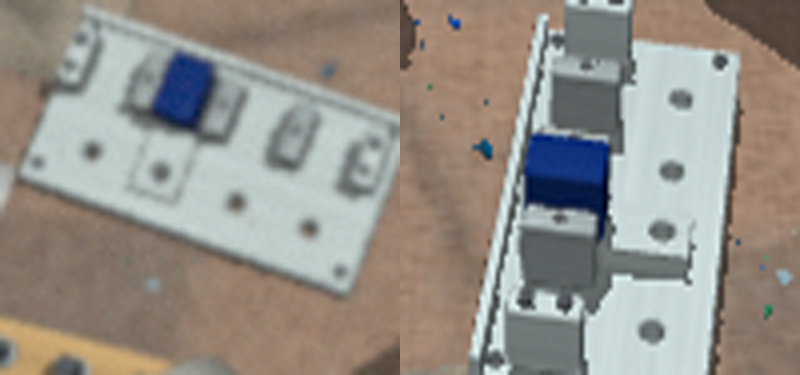

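Both cameras put the eye within about 1 mm of its hole, and the spacers haven't moved. I'll move the arm aside, then measure the pins and the two remaining carriers.

```bash
python3 -m jog '[[-4.5,-4,1,0,0,0,-0.4],[-4.5,-4,1,0,0,0,-0.4],[-4.5,-4,1,0,0,0,-0.4],[-4.5,-4,1,0,0,0,-0.4],[-4,-3,0,0,0,0,-0.4],[0,0,0,0,0,0,-0.4]]'
cat >> fit.py <<'E'
def knobs(ims,p0=(.42,.0977,-.2),base=.008,cams=("top","side")):
    """stand pose and per pin/camera knob centroid"""
    t=np.linspace(0,2*np.pi,24,endpoint=False)
    cyl=lambda y:np.array([(.007*np.cos(a),y+.007*np.sin(a),z) for a in t for z in(base+.032,base+.058)])
    ys=(-.0675,-.0225,.0225,.0675); p=np.array(p0)
    for it in range(4):
        obs=[]
        for c in cams:
            g=ims[c].mean(2)
            for y in ys:
                h=proj(c,W(p,cyl(y))); q=hullc(h)[0]; r=8 if c=="side" else 5
                x0,y0=np.round(q).astype(int); s=g[y0-r:y0+r+1,x0-r:x0+r+1]; w=np.clip(95-s,0,30)
                n,l,st,cc=cv2.connectedComponentsWithStats((w>0).astype(np.uint8))
                if n<2: continue
                k=1+np.argmin([np.hypot(*(cc[i]-r))-.1*st[i,4] for i in range(1,n)]); w=w*(l==k)
                yy,xx=np.mgrid[y0-r:y0+r+1,x0-r:x0+r+1]
                obs.append((c,y,np.array([(w*xx).sum(),(w*yy).sum()])/w.sum()))
        f=lambda p:np.concatenate([hullc(proj(c,W(p,cyl(y))))[0]-q for c,y,q in obs])
        p=least_squares(f,p,x_scale=[.01,.01,.1],loss="soft_l1").x
    return p,f(p).reshape(-1,2).round(1).tolist()
E
python3 - <<'E'
from fit import *
ims={c:bot.camera(c) for c in("top","side")}
for cs in(("top","side"),("top",),("side",)):
    p,r=knobs(ims,cams=cs); print("stand",cs,p.round(4),r)
print("pins",W(p,[(0,y,0) for y in(-.0675,-.0225,.0225,.0675)])[:,:2].round(4))
for q in([.5064,-.3089,.0381],[.5074,-.395,-.2888]):
    for cs in(("top","side"),("top",)):
        print("car",cs,*[ (np.round(v,4).tolist()) for v in fitcar({c:ims[c] for c in cs},q)])
F={"top":[.5737,.0741,-.171],"side":[.5722,.0785,-.172]}
overlay(ims["top"],"top",[.5074,-.395,-.2888],0,"pics/c1.png",(330,225,80,60),scale=5)
b=[.414,.092,-.23]; p,_=knobs(ims)
s=ims["side"][225:330,320:390]; cv2.imwrite("pics/c2.png",s)
def ov(c,box):
    x,y,w,h=box; im=cv2.resize(ims[c][y:y+h,x:x+w],(w*5,h*5),interpolation=cv2.INTER_CUBIC)
    for yy in(-.0675,-.0225,.0225,.0675):
        for z in(.036,.066):
            t=np.linspace(0,6.28,20); q=(proj(c,W(p,np.c_[.007*np.cos(t),yy+.007*np.sin(t),0*t+z]))-[x,y]+.5)*5
            cv2.polylines(im,[q.astype(np.int32)],True,(0,0,255))
    return im
A=ov("top",(175,225,80,40)); A=np.vstack([A,cv2.imread("pics/c1.png")]); B=ov("side",(325,230,60,100))
cv2.imwrite("pics/c.png",np.hstack([A,B]))
E
```

```text
time: 11.58
eef_pos: [0.2998, -0.5537, 0.2211]
orientation: [0.0, 0.766, 0.643, -0.0]
wrist_force: [0.7, 0.8, 0.3]
grip_width: 0.0599
finger_force: 0.0
stand ('top', 'side') [ 0.4226  0.1027 -0.092 ] [[0.3, -0.8], [-0.6, -0.4], [-0.4, -0.6], [-0.5, -0.6], [0.3, -2.9], [0.6, -1.0], [0.3, -1.5], [0.2, -1.2]]
stand ('top',) [ 0.4212  0.1015 -0.0989] [[0.5, -0.1], [-0.3, 0.2], [-0.0, -0.0], [-0.1, -0.2]]Traceback (most recent call last):
  File "<stdin>", line 4, in <module>
  File "fit.py", line 122, in knobs
    p=least_squares(f,p,x_scale=[.01,.01,.1],loss="soft_l1").x
      ~~~~~~~~~~~~~^^^^^^^^^^^^^^^^^^^^^^^^^^^^^^^^^^^^^^^^^
    return func(*args, **kwargs)
    result = trf(vector_fun.fun, vector_fun.jac, x0, f0, J0, lb, ub, ftol, xtol,
                 gtol, max_nfev, x_scale, loss_function, tr_solver,
                 tr_options.copy(), verbose, callback=callback_wrapped)
    return trf_no_bounds(
        fun, jac, x0, f0, J0, ftol, xtol, gtol, max_nfev, x_scale,
        loss_function, tr_solver, tr_options, verbose, callback=callback)
    J = jac(x)
    self._update_jac()
    ~
[... 597 characters left out ...]
                     ^^^
    df = [f_eval - f0 for f_eval in f_evals]
                                    ^^^^^^^
    f = np.atleast_1d(self.fun(x, *self.args, **self.kwargs))
                      ~~~~~~~~^^^^^^^^^^^^^^^^^^^^^^^^^^^^^^
    return np.atleast_1d(self.fun(x))
                         ~~~~~~~~^^^
    return self.f(x, *self.args, **self.kwargs)
           ~~~~~~^^^^^^^^^^^^^^^^^^^^^^^^^^^^^^
  File "fit.py", line 121, in <lambda>
    f=lambda p:np.concatenate([hullc(proj(c,W(p,cyl(y))))[0]-q for c,y,q in obs])
                                     ~~~~^^^^^^^^^^^^^^^
  File "h.py", line 11, in proj
    m=bot.camera_model(cam)
ValueError: time passes only in moves, steps and waits
```

```bash
sed -i 's/^def ray/import functools\n@functools.cache\ndef cm(c): return bot.camera_model(c)\ndef ray/; s/m=bot.camera_model(cam)/m=cm(cam)/' h.py
python3 - <<'E'
from fit import *
ims={c:bot.camera(c) for c in("top","side")}
for cs in(("top",),("side",)):
    p,r=knobs(ims,(.4212,.1015,-.0989),cams=cs); print("stand",cs,p.round(4),r)
for q in([.5064,-.3089,.0381],[.5074,-.395,-.2888]):
    for cs in(("top","side"),("top",)):
        print("car",cs,*[ (np.round(v,4).tolist()) for v in fitcar({c:ims[c] for c in cs},q)])
p,r=knobs(ims,(.4212,.1015,-.0989),cams=("top",))
def ov(c,box,k,p):
    x,y,w,h=box; im=cv2.resize(ims[c][y:y+h,x:x+w],(w*k,h*k),interpolation=cv2.INTER_CUBIC)
    for yy in(-.0675,-.0225,.0225,.0675):
        for z in(.036,.066):
            t=np.linspace(0,6.28,20); q=(proj(c,W(p,np.c_[.007*np.cos(t),yy+.007*np.sin(t),0*t+z]))-[x,y]+.5)*k
            cv2.polylines(im,[q.astype(np.int32)],True,(0,0,255))
    return im
overlay(ims["top"],"top",[.5074,-.395,-.2888],0,"pics/c1.png",(350,230,50,40),scale=8)
A=np.vstack([ov("top",(175,228,80,35),5,p),cv2.imread("pics/c1.png")]); B=ov("side",(325,230,60,99),5,p)
cv2.imwrite("pics/c.png",np.hstack([A,B]))
E
```

```text
stand ('top',) [ 0.4211  0.102  -0.0984] [[0.4, -0.0], [-0.1, 0.3], [-0.2, 0.0], [-0.0, -0.2]]
stand ('side',) [ 0.4243  0.1123 -0.0966] [[0.4, -0.8], [0.3, 0.5], [-0.0, 0.0], [-0.4, -0.2]]
car ('top', 'side') [0.5065, -0.3089, 0.0381] [[-0.0, 0.54], [-0.45, 0.09], [0.25, 0.33], [-0.27, 0.89]]
car ('top',) [0.5077, -0.3085, 0.0296] [[-0.09, 0.11], [0.03, -0.12]]
car ('top', 'side') [0.5065, -0.3958, -0.2919] [[-0.48, 0.46], [-0.41, -0.14], [0.28, 0.12]]
car ('top',) [0.5074, -0.395, -0.2888] [[-0.7, 0.11], [0.11, -0.21]]
```

View pics/c.png

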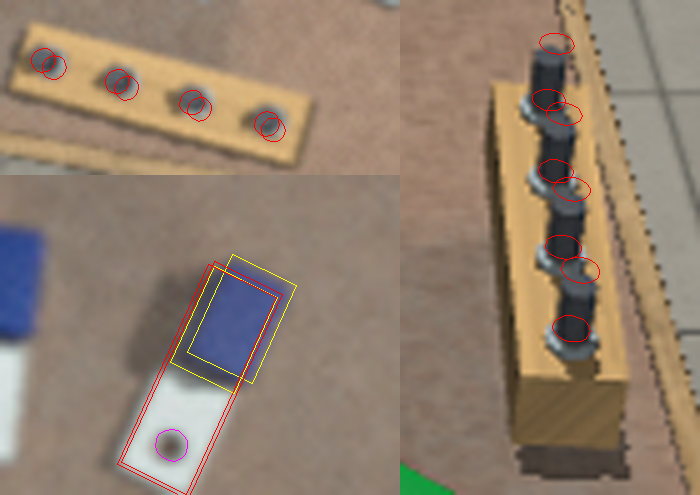

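The overlay shows the stand's pins in both views, and the top camera agrees with the robot frame. Carriers B and C are unmoved. I'll take the pin at about (0.428, 0.035).

```bash
python3 -m jog '[[1.06,4.9,-0.8,0,0,7.87,-0.4],[1.06,4.9,-0.8,0,0,7.87,-0.4],[1.06,4.9,-0.8,0,0,7.87,-0.4],[1.06,4.9,-0.8,0,0,7.87,-0.4],[1.06,4.9,-0.8,0,0,7.87,-0.4],[1.06,4.9,-0.8,0,0,7.87,0.18],[1.06,4.9,-0.8,0,0,7.87,0.18],[1.06,4.9,-0.8,0,0,7.87,0.18],[1.06,4.9,-0.8,0,0,7.87,0.18],[1.06,4.9,-0.8,0,0,7.87,0.18],[1.06,4.9,-0.8,0,0,7.87,0.18],[1.06,4.9,-0.8,0,0,7.87,0.18]]' && python3 -m jog '[[0,0,0,0,0,0,0.18],[0,0,0,0,0,0,0.18]]'; python3 -c "
from fit import *
print(tool()[:2])"
```

```text
time: 13.28
eef_pos: [0.4286, 0.038, 0.1244]
orientation: [0.0, 0.043, 0.999, 0.0]
wrist_force: [0.8, -0.5, -0.5]
grip_width: 0.0346
finger_force: 0.0
time: 13.52
eef_pos: [0.4281, 0.0358, 0.1244]
orientation: [-0.0, 0.046, 0.999, -0.0]
wrist_force: [0.6, -0.5, -0.1]
grip_width: 0.0351
finger_force: 0.0
(array([0.4281251 , 0.03580936, 0.12441482]), np.float64(84.77322265276815))
```

```bash
python3 -m jog '[[-0.04,-0.1,-2.5,0,0,0,0.18],[0,0,-2.5,0,0,0,0.18],[0,0,-1.5,0,0,0,0.18],[0,0,-0.8,0,0,0,0.18],[0,0,-0.7,0,0,0,0.18],[0,0,0,0,0,0,0.18]]' && python3 -m jog '[[0,0,0,0,0,0,0.5],[0,0,0,0,0,0,0.8],[0,0,0,0,0,0,0.8],[0,0,0,0,0,0,0.8],[0,0,0,0,0,0,0.8]]' 50
```

```text
time: 14.28
eef_pos: [0.4281, 0.0339, 0.0443]
orientation: [-0.0, 0.047, 0.999, -0.0]
wrist_force: [-0.3, 0.1, 0.5]
grip_width: 0.0352
finger_force: 0.0
time: 14.9
eef_pos: [0.4288, 0.0343, 0.0448]
orientation: [0.001, 0.047, 0.999, 0.0]
wrist_force: [0.6, 5.8, 4.4]
grip_width: 0.012
finger_force: 48.8
```

```bash
python3 -m jog '[[0,0,1,0,0,0,0.8],[0,0,3,0,0,0,0.8],[0,0,3.5,0,0,0,0.8],[0,0,3,0,0,0,0.8],[3.15,1.69,0,0,0,-1.1,0.8],[3.15,1.69,0,0,0,-1.1,0.8],[3.15,1.69,0,0,0,-1.1,0.8],[3.15,1.69,0,0,0,-1.1,0.8],[0,0,0,0,0,0,0.8],[0,0,-2,0,0,0,0.8],[0,0,-2,0,0,0,0.8],[0,0,-2,0,0,0,0.8]]' && python3 -m jog '[[0,0,-1,0,0,0,0.8],[0,0,0,0,0,0,0.8],[0,0,0,0,0,0,0.8]]'; python3 -c "
from fit import *
p,a,_,s=tool();print(p,a,s['grip_width'])
im=bot.camera('side')
x,y,w,h=250,220,80,75
k=8; o=cv2.resize(im[y:y+h,x:x+w],(w*k,h*k),interpolation=cv2.INTER_CUBIC)
def c(P,r,z,col):
    t=np.linspace(0,6.28,24); q=(proj('side',np.c_[P[0]+r*np.cos(t),P[1]+r*np.sin(t),0*t+z])-[x,y]+.5)*k; cv2.polylines(o,[q.astype(np.int32)],True,col)
b=p[2]-.0365
for r,z in((.005,b+.006),(.01,b+.028),(.007,b+.058)): c(p,r,z,(0,0,255))
c((.5540,.1020),.006,.032,(0,255,0))
cv2.imwrite('pics/d.png',o)"
```

```text
time: 16.4
eef_pos: [0.5527, 0.1008, 0.0888]
orientation: [-0.001, 0.085, 0.996, -0.0]
wrist_force: [0.5, 0.6, -0.4]
grip_width: 0.0118
finger_force: 48.9
time: 16.77
eef_pos: [0.5544, 0.1014, 0.08]
orientation: [0.0, 0.085, 0.996, 0.0]
wrist_force: [0.3, 0.1, -0.3]
grip_width: 0.0119
finger_force: 48.9
[0.55438998 0.10143948 0.0800133 ] 80.26238946362709 0.01185232303988058
```

View pics/d.png

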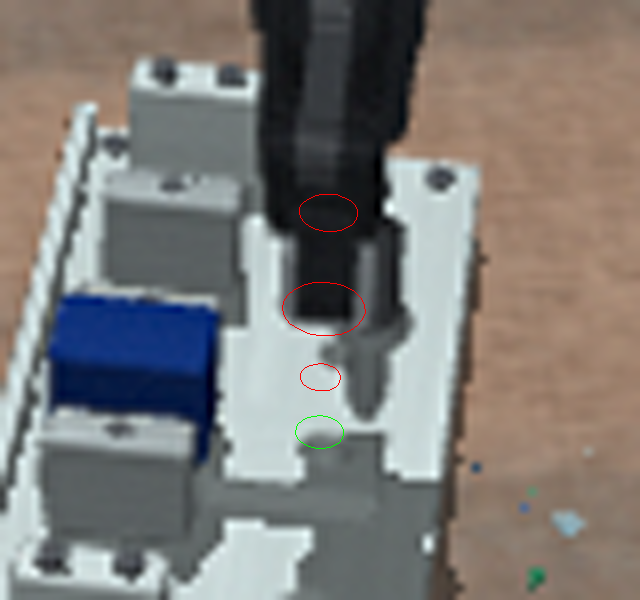

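The picture shows the knob bottom at crop (326,318), as predicted. The pointed grey shape at (368,418) is the pin's shadow on the plate and the predicted hole is at (320,432). I'll lower the pin while watching the force.

```bash
python3 -m jog '[[0.02,0.06,-0.6,0,0,0,0.8],[0,0,-0.5,0,0,0,0.8],[0,0,-0.3,0,0,0,0.8],[0,0,-0.3,0,0,0,0.8],[0,0,0,0,0,0,0.8]]'
```

```text
time: 17.45
eef_pos: [0.5586, 0.1028, 0.0661]
orientation: [0.004, 0.085, 0.996, 0.001]
wrist_force: [-0.4, 1.9, 28.0]
grip_width: 0.0114
finger_force: 49.4
```

```bash
python3 -m jog '[[0,0,-0.3,0,0,0,0.8],[0,0,-0.3,0,0,0,0.8],[0,0,0,0,0,0,0.8]]'
```

```text
time: 17.82
eef_pos: [0.5541, 0.1021, 0.0562]
orientation: [-0.0, 0.085, 0.996, -0.0]
wrist_force: [-0.3, -0.2, 0.0]
grip_width: 0.0085
finger_force: 0.0
```

The pin slipped out of the grip. I'll raise the arm, clear the view and look.

```bash
python3 -m jog '[[0,0,2,0,0,0,0.8],[0,0,4,0,0,0,0.8],[0,0,4,0,0,0,0.8],[-1,-6,2,0,0,0,0.18],[-1,-6,0,0,0,0,0.18],[-1,-6,0,0,0,0,0.18],[-1,-6,0,0,0,0,0.18],[-2,-6,0,0,0,0,0.18],[-2,-6,0,0,0,0,0.18],[-2,-6,0,0,0,0,0.18],[-2,-6,0,0,0,0,0.18],[0,0,0,0,0,0,0.18]]'
python3 - <<'E'
from fit import *
print(tool()[:2])
ims={c:bot.camera(c) for c in("top","side")}
for c in ims:
    cv2.imwrite(f"pics/e_{c}.png",ims[c])
    print(c,[tuple(np.round(d,2)) for d in net("pin0",c)])
a=cv2.resize(ims["top"][165:275,170:270],(500,550),interpolation=cv2.INTER_CUBIC); b=cv2.resize(ims["side"][225:335,325:385],(300,550),interpolation=cv2.INTER_CUBIC)
b2=cv2.resize(ims["side"][225:325,250:330],(480,600),interpolation=cv2.INTER_CUBIC)
a=cv2.resize(ims["top"][165:275,175:255],(320,440),interpolation=cv2.INTER_CUBIC)
cv2.imwrite("pics/e.png",np.hstack([np.pad(a,((0,160),(0,0),(0,0))),b2]))
E
```

```text
time: 19.32
eef_pos: [0.4337, -0.3771, 0.1752]
orientation: [-0.0, 0.087, 0.996, -0.0]
wrist_force: [0.3, 0.9, 0.1]
grip_width: 0.0347
finger_force: 0.0
(array([ 0.43371794, -0.37711813,  0.1752118 ]), np.float64(79.96827218503613))
top [(np.float64(0.6), np.float64(187.21), np.float64(242.72)), (np.float64(0.46), np.float64(218.62), np.float64(243.31)), (np.float64(0.43), np.float64(208.49), np.float64(234.11)), (np.float64(0.4), np.float64(202.38), np.float64(247.38)), (np.float64(0.36), np.float64(347.42), np.float64(257.42))]
side [(np.float64(0.64), np.float64(351.18), np.float64(275.81)), (np.float64(0.59), np.float64(336.0), np.float64(285.01)), (np.float64(0.51), np.float64(355.6), np.float64(289.21)), (np.float64(0.47), np.float64(357.62), np.float64(308.2)), (np.float64(0.27), np.float64(297.42), np.float64(181.31))]
```

View pics/e.png

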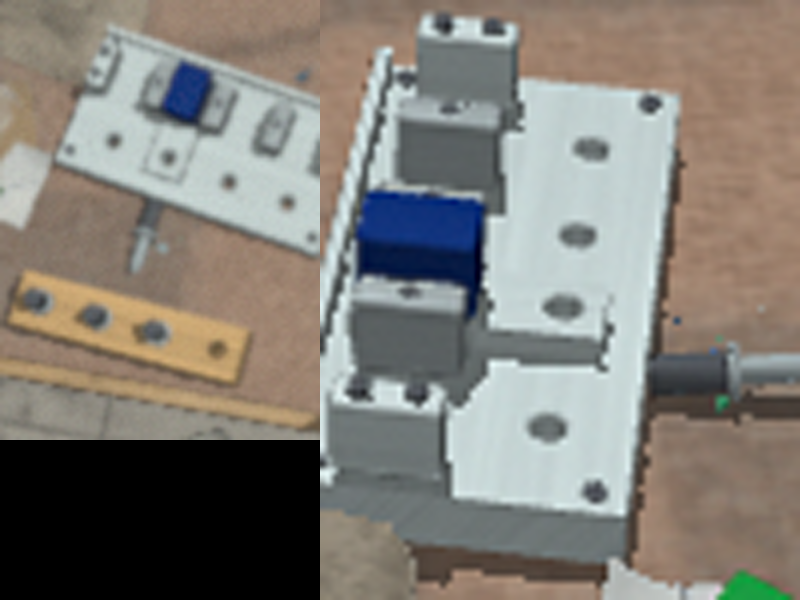

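The pin lies on the bench in front of the fixture, at about (350,287) in the side view, harmlessly. The carrier is still seated. The three other pins are enough for the three carriers. The empty stand hole at about (229,252) in the top view lets me check the stand's pose.

Run:
```python
from fit import *
ims={c:bot.camera(c) for c in("top","side")}
g=ims["top"].mean(2)
print(g[246:259,222:238].astype(int))
q=dark(ims["top"],(229.2,252),4); print("hole px",q, at("top",q,.034) if q is not None else "", at("top",(229.2,252),.034))
print("pred hole", proj("top",W([.4211,.102,-.0984],[(0,-.0675,.036)])))
p,r=knobs(ims,(.4211,.102,-.0984),cams=("top",)); print(p,r)
s=ims["side"].mean(2); print(proj("side",W([.4211,.102,-.0984],[(0,-.0675,.036)])))
sq=proj("side",W([.4211,.102,-.0984],[(0,-.0675,.036)]))[0].astype(int); print(sq); print(s[sq[1]-6:sq[1]+7,sq[0]-9:sq[0]+10].astype(int))
# wood mask of the top face in the top view
hsv=cv2.cvtColor(ims["top"],cv2.COLOR_BGR2HSV)[222:275,170:250]; print(hsv[20:24,30:34])
```

```text
[[162 162 165 166 166 165 165 162 159 157 155 150 145 144 141 137]
 [161 163 165 161 163 162 161 163 162 165 162 163 155 155 148 136]
 [159 161 159 161 161 163 165 162 161 164 163 162 160 162 145 117]
 [152 155 158 156 158 156 157 152 152 158 166 163 161 154 132 108]
 [156 155 156 155 149 137 123 110 122 147 162 164 164 152 121 106]
 [157 156 153 152 144 112  93  87  95 127 157 164 161 151 110 110]
 [159 158 156 156 142 109  89  91  97 121 146 159 155 141 105 112]
 [159 157 157 155 143 120  96 100 113 132 150 154 146 125 107 120]
 [157 153 154 153 150 140 126 123 136 150 154 150 143 114 108 129]
 [162 156 153 153 155 149 150 150 154 157 156 153 140 106 111 128]
 [164 165 164 165 158 160 156 151 155 155 158 153 132 105 114 133]
 [144 149 158 160 163 166 163 161 158 155 153 143 114 101 116 131]
 [101 104 119 131 148 158 160 158 164 166 159 144 112 107 125 132]]
hole px [228.74837134 251.77605863] [0.41944996 0.03717454 0.034     ] [0.41903871 0.03574241 0.034     ]
pred hole [[229.118328   253.51096052]]
[ 0.42258599  0.10369796 -0.06757241] [[-0.5, -0.0], [0.4, -0.3], [-0.4, -0.2], [0
[... 667 characters left out ...]
159 148 151 159 166 168
  156]
 [164 162 156 158 166 126  78  78  80  86  94 137 158 150 150 158 166 171
  157]
 [165 162 159 158 164  96  74  81  85  81  72  88 152 151 151 157 164 171
  154]
 [165 163 160 158 164 125  88  83  88  85  79  86 117 129 147 156 165 170
  158]
 [165 164 161 158 162 164 144 113 103  91  89  86  86  82 110 154 164 169
  163]
 [163 165 160 158 162 162 154 154 104  89  89  88  90  87  83 150 164 171
  162]]
[[[ 45  10 106]
  [ 20  42 144]
  [ 19  65 184]
  [ 18  96 199]]

 [[ 96  17  77]
  [  0   2 110]
  [ 21  31 163]
  [ 19  92 189]]

 [[107  24  73]
  [100  13 114]
  [ 34  13 158]
  [ 18  78 177]]

 [[ 94  20  88]
  [ 80  12 126]
  [ 18  27 168]
  [ 17  90 185]]]
```

I found the fault. I had the sign wrong when working out that pin by hand, so the gripper held it 13 mm off centre. The correct next pin is near (0.420, 0.080). I'll first close on it along x to centre it, then re-grip along y.

```bash
python3 -m jog '[[-0.13,4.58,-0.5,0,0,-8.56,-0.4],[-0.13,4.58,-0.5,0,0,-8.56,-0.4],[-0.13,4.58,-0.5,0,0,-8.56,-0.4],[-0.13,4.58,-0.5,0,0,-8.56,-0.4],[-0.13,4.58,-0.5,0,0,-8.56,-0.4],[-0.13,4.58,-0.5,0,0,-8.56,-0.4],[-0.13,4.58,-0.5,0,0,-8.56,-0.4],[-0.13,4.58,-0.5,0,0,-8.56,-0.4],[-0.13,4.58,-0.5,0,0,-8.56,-0.4],[-0.13,4.58,-0.5,0,0,-8.56,-0.4],[0,0,0,0,0,0,-0.4],[0,0,0,0,0,0,-0.4]]'
python3 - <<'E'
from fit import *
print(tool()[:2])
im=bot.camera("side"); s=im.mean(2)
for y in(-.0225,.0225,.0675): print(proj("side",W([.4211,.102,-.0984],[(0,y,.036),(0,y,.066)])).round(1).tolist())
E
```

```text
time: 21.12
eef_pos: [0.4222, 0.0849, 0.126]
orientation: [0.0, 0.738, 0.675, -0.0]
wrist_force: [0.4, 0.1, 0.5]
grip_width: 0.0599
finger_force: 0.0
(array([0.42216382, 0.0848983 , 0.12596098]), np.float64(-5.109210434962923))
[[355.7, 263.7], [357.4, 252.3]]
[[357.2, 278.9], [358.9, 267.4]]
[[358.8, 295.2], [360.6, 283.5]]
```

```bash
python3 -m jog '[[-0.1,-0.44,-1,0,0,0,-0.4],[0,0,-2.5,0,0,0,-0.4],[0,0,-2.5,0,0,0,-0.4],[0,0,-1.2,0,0,0,-0.4],[0,0,-0.6,0,0,0,-0.4],[0,0,0,0,0,0,-0.4]]'
python3 -m jog '[[0,0,0,0,0,0,0.2],[0,0,0,0,0,0,0.5],[0,0,0,0,0,0,0.8],[0,0,0,0,0,0,0.8],[0,0,0,0,0,0,0.8],[0,0,0,0,0,0,0.8]]' 20
```

```text
time: 21.92
eef_pos: [0.4215, 0.0798, 0.0478]
orientation: [-0.0, 0.739, 0.673, -0.0]
wrist_force: [-0.1, -0.6, -0.8]
grip_width: 0.0599
finger_force: 0.0
time: 22.68
eef_pos: [0.4219, 0.0801, 0.0483]
orientation: [0.0, 0.739, 0.673, 0.0]
wrist_force: [-0.9, 0.0, 5.4]
grip_width: 0.0128
finger_force: 20.7
```

```bash
python3 -m jog '[[0,0,0,0,0,0,0],[0,0,0,0,0,0,0],[0,0,2,0,0,0,0.1],[0,0,2.5,0,0,9.95,0.18],[0,0,0,0,0,9.95,0.18],[0,0,0,0,0,9.95,0.18],[0,0,0,0,0,9.95,0.18],[0,0,0,0,0,9.95,0.18],[0,0,0,0,0,9.95,0.18],[0,0,0,0,0,9.95,0.18],[0,0,0,0,0,9.95,0.18],[0,0,0,0,0,9.95,0.18]]' && python3 -m jog '[[0,0,0,0,0,0,0.18],[0,0,0,0,0,0,0.18]]'
python3 -c "
from fit import *
print(tool()[:2])"
```

```text
time: 24.18
eef_pos: [0.4213, 0.08, 0.0927]
orientation: [-0.0, 0.048, 0.999, -0.0]
wrist_force: [-0.1, -0.8, -0.5]
grip_width: 0.0346
finger_force: 0.0
time: 24.42
eef_pos: [0.4214, 0.08, 0.0928]
orientation: [-0.0, 0.052, 0.999, -0.0]
wrist_force: [1.0, 0.6, 0.2]
grip_width: 0.0348
finger_force: 0.0
(array([0.42143601, 0.07999736, 0.09280429]), np.float64(84.02166908329104))
```

Lower to TCP z ≈ 0.045 and grip along y.

```bash
python3 -m jog '[[0.05,0,-2,0,0,0,0.18],[0,0,-1.8,0,0,0,0.18],[0,0,-0.95,0,0,0,0.18],[0,0,0,0,0,0,0.18]]'
python3 -m jog '[[0,0,0,0,0,0,0.5],[0,0,0,0,0,0,0.8],[0,0,0,0,0,0,0.8],[0,0,0,0,0,0,0.8],[0,0,0,0,0,0,0.8]]' 50
```

```text
time: 24.92
eef_pos: [0.4216, 0.0799, 0.0449]
orientation: [-0.001, 0.051, 0.999, -0.0]
wrist_force: [0.3, -0.2, -0.5]
grip_width: 0.0349
finger_force: 0.0
time: 25.55
eef_pos: [0.4226, 0.0803, 0.0459]
orientation: [0.001, 0.051, 0.999, 0.0]
wrist_force: [-0.4, 5.0, 6.3]
grip_width: 0.012
finger_force: 49.2
```

```bash
python3 -m jog '[[0,0,1,0,0,0,0.8],[0,0,3,0,0,0,0.8],[0,0,3.5,0,0,0,0.8],[0,0,3,0,0,0,0.8],[3.32,0.55,0,0,0,-1,0.8],[3.32,0.55,0,0,0,-1,0.8],[3.32,0.55,0,0,0,-1,0.8],[3.33,0.56,0,0,0,-0.9,0.8],[0,0,-2,0,0,0,0.8],[0,0,-2,0,0,0,0.8],[0,0,-2,0,0,0,0.8],[0,0,-1,0,0,0,0.8]]' && python3 -m jog '[[0,0,0,0,0,0,0.8],[0,0,0,0,0,0,0.8]]'; python3 -c "
from fit import *
print(tool()[:2])
# eye again
ims={c:bot.camera(c) for c in ('side',)}
F=[.5722,.0785,-.172]; P=W(F,[(-.024,.0235,0)])[0]
"
```

```text
time: 27.05
eef_pos: [0.5539, 0.1017, 0.0793]
orientation: [-0.001, 0.084, 0.996, -0.0]
wrist_force: [1.2, 0.5, -0.1]
grip_width: 0.0117
finger_force: 49.0
time: 27.3
eef_pos: [0.5553, 0.1021, 0.081]
orientation: [0.0, 0.084, 0.996, 0.0]
wrist_force: [-0.0, -0.8, -0.3]
grip_width: 0.0121
finger_force: 49.0
(array([0.55533044, 0.10211412, 0.08102791]), np.float64(80.31380617834611))
```

```bash
python3 -m jog '[[-0.07,0,-0.6,0,0,0,0.8],[0,0,-0.5,0,0,0,0.8],[0,0,-0.2,0,0,0,0.8],[0,0,-0.2,0,0,0,0.8],[0,0,0,0,0,0,0.8]]'
```

```text
time: 27.98
eef_pos: [0.5542, 0.1021, 0.0652]
orientation: [-0.0, 0.084, 0.996, -0.0]
wrist_force: [-0.7, -0.0, 0.1]
grip_width: 0.0119
finger_force: 49.0
```

No force, so the nose has entered. I'll continue in steps.

```bash
python3 -m jog '[[0,0,-0.3,0,0,0,0.8],[0,0,-0.3,0,0,0,0.8],[0,0,-0.3,0,0,0,0.8],[0,0,0,0,0,0,0.8]]'
```

```text
time: 28.48
eef_pos: [0.554, 0.1021, 0.056]
orientation: [-0.0, 0.084, 0.996, -0.0]
wrist_force: [-0.4, -0.0, -0.1]
grip_width: 0.0116
finger_force: 49.0
```

```bash
python3 -m jog '[[0,0,-0.4,0,0,0,0.8],[0,0,-0.4,0,0,0,0.8],[0,0,-0.3,0,0,0,0.8],[0,0,-0.3,0,0,0,0.8],[0,0,0,0,0,0,0.8]]'
```

```text
time: 29.1
eef_pos: [0.5542, 0.1021, 0.0422]
orientation: [-0.0, 0.084, 0.996, -0.0]
wrist_force: [0.4, 0.0, -0.4]
grip_width: 0.0116
finger_force: 49.1
```

```bash
python3 -m jog '[[0,0,-0.15,0,0,0,0.8],[0,0,-0.1,0,0,0,0.8],[0,0,0,0,0,0,0.8]]' && python3 -m jog '[[0,0,0,0,0,0,0.5],[0,0,0,0,0,0,0.25],[0,0,0,0,0,0,0.2],[0,0,2,0,0,0,0.2],[0,0,4,0,0,0,0.2],[0,0,4,0,0,0,0.2],[-1,-6,2,0,0,-9,-0.4],[-1,-6,0,0,0,-9,-0.4],[-1,-6,0,0,0,-9,-0.4],[-1,-6,0,0,0,-9,-1],[-1,-6,0,0,0,-9,-1],[0,-4,0,0,0,-9,-1]]'
python3 -m jog '[[-5,-5,0,0,0,-9,-1],[-5,-5,0,0,0,-9,-1],[-5,-5,1,0,0,0,-1],[-5,-5,1,0,0,0,-1],[-5,-5,1,0,0,0,-1],[0,0,0,0,0,0,-1]]'
python3 - <<'E'
from fit import *
print(tool()[:2])
ims={c:bot.camera(c) for c in("top","side")}
for c in ims: cv2.imwrite(f"pics/f_{c}.png",ims[c])
F={"top":[.5737,.0741,-.171],"side":[.5722,.0785,-.172]}
for c in ims:
    t=np.linspace(0,6.28,24); h=W(F[c],[(-.024,.0235,0)])[0]
    cyl=np.array([(h[0]+.007*np.cos(a),h[1]+.007*np.sin(a),z) for a in t for z in(.036,.062)])
    q=hullc(proj(c,cyl))[0]; r=7 if c=="side" else 4; x,y=np.round(q).astype(int)
    s=ims[c].mean(2)[y-r:y+r+1,x-r:x+r+1]; w=np.clip(95-s,0,30); yy,xx=np.mgrid[y-r:y+r+1,x-r:x+r+1]
    print(c,"knob predicted",q.round(1),"seen",np.round([(w*xx).sum()/w.sum(),(w*yy).sum()/w.sum()],1), "npx",(w>0).sum(), "hull",proj(c,cyl).min(0).round(1),proj(c,cyl).max(0).round(1), "seen rows",yy[w>0].min(),yy[w>0].max())
for q in([.5064,-.3089,.0381],[.5074,-.395,-.2888]):
    for cs in(("top","side"),("top",)):
        print("car",cs,*[ (np.round(v,4).tolist()) for v in fitcar({c:ims[c] for c in cs},q)])
    print("blue",[ (c,[b[0].round(1).tolist() for b in blues(ims[c])]) for c in ims])
E
```

```text
time: 29.48
eef_pos: [0.5545, 0.1022, 0.0417]
orientation: [0.0, 0.084, 0.996, 0.0]
wrist_force: [-5.1, -0.8, 19.8]
grip_width: 0.0121
finger_force: 50.9
time: 30.98
eef_pos: [0.5038, -0.239, 0.1609]
orientation: [0.001, 0.531, 0.848, -0.0]
wrist_force: [1.1, 0.3, -0.3]
grip_width: 0.0852
finger_force: 0.0
time: 31.72
eef_pos: [0.2823, -0.4594, 0.1878]
orientation: [0.002, 0.656, 0.755, -0.001]
wrist_force: [0.3, 0.7, 0.5]
grip_width: 0.0854
finger_force: 0.0
(array([ 0.28231807, -0.45942832,  0.18775502]), np.float64(7.998155529998023))
top knob predicted [216.  202.7] seen [215.9 203.9] npx 10 hull [213.  199.4] [218.9 206. ] seen rows 203 205
side knob predicted [290.6 268.3] seen [290.5 270.1] npx 84 hull [286.8 260.9] [294.5 275.7] seen rows 263 275
car ('top', 'side') [0.5064, -0.3088, 0.0313] [[-0.07, 0.58], [-0.41, 0.1], [0.1, 0.34], [-0.35, 0.34]]
car ('top',) [0.5077, -0.3091, 0.0146] [[0.09, 0.18], [-0.02, -0.11]]
blue [('top', [[376.1, 189.6], [221.2, 187.7], [349.5, 243.0]]), ('side', [[295.9, 153.5], [298.2, 170.0], [266.6, 264.0]])]
car ('top', 'side') [0.5066, -0.3959, -0.3103] [[-0.41, 0.37], [-0.43, -0.14], [0.03, -0.04]]
car ('top',) [0.5074, -0.395, -0.2888] [[-0.66, 0.04], [0.1, -0.22]]
blue [('top', [[376.1, 189.6], [221.2, 187.7], [349.5, 243.0]]), ('side', [[295.9, 153.5], [298.2, 170.0], [266.6, 264.0]])]
```

Pin 1 is seated: pressing gave a firm 20 N stop, and the knob shows where predicted in both views. Next is carrier B at (0.507, -0.309).

```bash
python3 -m jog '[[4.5,3,-1.5,0,0,-1.34,-1],[4.5,3,-1.5,0,0,-1.34,-1],[4.5,3,-1.5,0,0,-1.34,-1],[4.5,3,-1.5,0,0,-1.34,-1],[4.5,3.06,-1.5,0,0,-1.34,-1],[0,0,0,0,0,0,-1],[0,0,0,0,0,0,-1]]'; python3 -c "
from fit import *
print(tool()[:2])"
```

```text
time: 32.7
eef_pos: [0.51, -0.3039, 0.1106]
orientation: [-0.0, 0.696, 0.718, -0.0]
wrist_force: [-1.2, 0.5, -0.2]
grip_width: 0.0856
finger_force: 0.0
(array([ 0.51004507, -0.30386484,  0.11063005]), np.float64(1.782766980218882))
```

```bash
python3 -m jog '[[-0.25,-0.51,-2,0,0,-0.5,-1],[0,0,-3,0,0,0,-1],[0,0,-2.5,0,0,0,-1],[0,0,-1.2,0,0,0,-1],[0,0,-0.65,0,0,0,-1],[0,0,0,0,0,0,-1]]' && python3 -m jog '[[0,0,0,0,0,0,0.3],[0,0,0,0,0,0,0.3],[0,0,0,0,0,0,0.6],[0,0,0,0,0,0,0.6],[0,0,0,0,0,0,0.6],[0,0,0,0,0,0,0.6],[0,0,0,0,0,0,0.6]]' 50; python3 -c "
from fit import *
print(tool()[:2])"
```

```text
time: 33.45
eef_pos: [0.5071, -0.3109, 0.0171]
orientation: [-0.0, 0.7, 0.714, -0.0]
wrist_force: [0.6, 0.2, -0.9]
grip_width: 0.0855
finger_force: 0.0
time: 34.33
eef_pos: [0.5079, -0.3109, 0.0179]
orientation: [0.001, 0.7, 0.714, 0.0]
wrist_force: [-0.2, -0.8, 6.4]
grip_width: 0.0392
finger_force: 51.4
(array([ 0.50791306, -0.3109295 ,  0.01794116]), np.float64(1.119428682907513))
```

```bash
python3 -m jog '[[0,0,1,0,0,0,0.6],[0,0,3,0,0,0,0.6],[0,0,3,0,0,0,0.6],[0,0,3,0,0,0,0.6],[0.97,3.88,0,0,0,-1.36,0.6],[0.97,3.88,0,0,0,-1.36,0.6],[0.97,3.88,0,0,0,-1.36,0.6],[0.97,3.88,0,0,0,-1.36,0.6],[0.97,3.88,0,0,0,-1.36,0.6],[0.97,3.88,0,0,0,-1.36,0.6],[0.97,3.88,0,0,0,-1.36,0.6],[0.98,3.88,0,0,0,-1.36,0.6]]' && python3 -m jog '[[0,0,-1.7,0,0,0,0.6],[0,0,-1.7,0,0,0,0.6],[0,0,0,0,0,0,0.6],[0,0,0,0,0,0,0.6],[0,0,0,0,0,0,0.6]]'; python3 -c "
from fit import *
print(tool()[:2])
rel(0,dz=.0179)"
```

```text
time: 35.83
eef_pos: [0.5849, 0.0011, 0.1174]
orientation: [-0.0, 0.765, 0.644, -0.0]
wrist_force: [0.3, -0.4, -1.3]
grip_width: 0.0388
finger_force: 50.8
time: 36.45
eef_pos: [0.5853, -0.0008, 0.0836]
orientation: [0.0, 0.765, 0.644, 0.0]
wrist_force: [-0.1, 0.3, -1.6]
grip_width: 0.039
finger_force: 50.7
(array([ 0.58531652, -0.00082801,  0.08361621]), np.float64(-9.816915619151649))
eye px [295.8 231.3] world [0.5846 0.0122] minus tcp mm [-0.7 13. ] off goal (fixture axes) mm [-4.3  4.8]
blank px [272.6 220.2] world [0.5847 0.0053] minus tcp mm [-0.6  6.1] off goal (fixture axes) mm [-3.  -1.9]
fix [ 0.5763  0.0803 -0.1743] 0.0 tcp [ 0.5853 -0.0008  0.0836] -9.82 base 0.0657
```

```bash
python3 -m jog '[[-0.07,-0.14,-0.5,0,0,0,0.6],[0,0,-0.5,0,0,0,0.6],[0,0,-0.3,0,0,0,0.6],[0,0,-0.3,0,0,0,0.6],[0,0,0,0,0,0,0.6]]'
```

```text
time: 37.12
eef_pos: [0.5841, -0.0016, 0.0668]
orientation: [-0.0, 0.765, 0.644, -0.0]
wrist_force: [0.2, 0.2, -1.2]
grip_width: 0.039
finger_force: 50.7
```

```bash
python3 -m jog '[[0,0,-0.4,0,0,0,0.6],[0,0,-0.4,0,0,0,0.6],[0,0,-0.4,0,0,0,0.6],[0,0,0,0,0,0,0.6]]' && python3 -m jog '[[0,0,-0.4,0,0,0,0.6],[0,0,-0.4,0,0,0,0.6],[0,0,-0.4,0,0,0,0.6],[0,0,-0.3,0,0,0,0.6],[0,0,0,0,0,0,0.6]]'
```

```text
time: 37.62
eef_pos: [0.584, -0.0016, 0.0547]
orientation: [-0.0, 0.765, 0.644, -0.0]
wrist_force: [-0.2, -0.5, -1.2]
grip_width: 0.0387
finger_force: 50.7
time: 38.25
eef_pos: [0.5843, -0.0016, 0.0401]
orientation: [-0.0, 0.765, 0.644, -0.0]
wrist_force: [0.7, -0.4, -0.7]
grip_width: 0.0391
finger_force: 50.7
```

```bash
python3 -m jog '[[0,0,-0.1,0,0,0,0.6],[0,0,0,0,0,0,0.4],[0,0,0,0,0,0,0],[0,0,0,0,0,0,-0.3],[0,0,0.5,0,0,0,-0.4],[0,0,2,0,0,0,-0.4],[0,0,4,0,0,0,-0.4],[0,0,4,0,0,0,-0.4],[-3,-5,2,0,0,0,-0.4],[-3,-5,2,0,0,0,-0.4],[-3,-5,0,0,0,0,-0.4],[-3,-5,0,0,0,0,-0.4]]' && python3 -m jog '[[-3,-5.4,0,0,0,0,-0.4],[-3,-5.4,0,0,0,0,-0.4],[-3,-5.4,0,0,0,0,-0.4],[-2,-5.4,0,0,0,0,-0.4],[0,0,0,0,0,0,-0.4]]'
cat >> fit.py <<'E'
def eyecheck(gap):
    ims={c:bot.camera(c) for c in("top","side")}; F={"top":[.5737,.0741,-.171],"side":[.5722,.0785,-.172]}; y=(-.0705,-.0235,.0235,.0705)[gap]
    for c in ims:
        P=W(F[c],[(.024,y,0)])[0]; g=[P[0],P[1],F[c][2]]
        e=dark(ims[c],proj(c,W(g,[-.048,0,.031]))[0])
        if e is None: print(c,"no eye"); continue
        x=at(c,e,.0305)[:2]-W(g,[-.048,0,0])[0,:2]
        b,_=bluec(ims[c],hullc(proj(c,W(g,np.array(BOX)+[0,0,.022])))[0])
        print(c,"eye",e.round(1),"off mm",(x*1e3).round(1),"blank px minus model",None if b is None else (b-hullc(proj(c,W(g,np.array(BOX)+[0,0,.022])))[0]).round(1))
    return ims
E
python3 -c "
from fit import *
print(tool()[:2]); eyecheck(0)"
```

```text
time: 39.75
eef_pos: [0.4638, -0.2032, 0.1862]
orientation: [0.001, 0.765, 0.645, 0.001]
wrist_force: [1.1, -0.2, -0.8]
grip_width: 0.0597
finger_force: 0.0
time: 40.38
eef_pos: [0.3531, -0.4214, 0.1858]
orientation: [0.002, 0.766, 0.643, -0.0]
wrist_force: [-0.9, 0.5, -0.4]
grip_width: 0.0597
finger_force: 0.0
(array([ 0.35312043, -0.42142043,  0.1858177 ]), np.float64(-10.038791607348553))
top eye [246.1 214.6] off mm [-0.3  0.1] blank px minus model [-0.4 -0.5]
side eye [294.9 245.8] off mm [0.4 0.7] blank px minus model [ 0.2 -3.4]
```

Carrier B's eye is within 0.7 mm of its hole. Next pin, near (0.426, 0.1255).

```bash
python3 -m jog '[[0.66,4.97,-0.59,0,0,0.4,-0.4],[0.66,4.97,-0.59,0,0,0.4,-0.4],[0.66,4.97,-0.59,0,0,0.4,-0.4],[0.66,4.97,-0.59,0,0,0.4,-0.4],[0.66,4.97,-0.59,0,0,0.4,-0.4],[0.66,4.97,-0.59,0,0,0.4,-0.4],[0.66,4.97,-0.59,0,0,0.4,-0.4],[0.66,4.97,-0.59,0,0,0.4,-0.4],[0.66,4.97,-0.59,0,0,0.4,-0.4],[0.66,4.97,-0.59,0,0,0.4,-0.4],[0.66,4.97,-0.59,0,0,0.4,-0.4]]' && python3 -m jog '[[0,0,0,0,0,0,-0.4],[0,0,0,0,0,0,-0.4],[0,0,0,0,0,0,-0.4]]'; python3 -c "
from fit import *
print(tool()[:2])"
```

```text
time: 41.85
eef_pos: [0.426, 0.132, 0.1197]
orientation: [0.0, 0.739, 0.674, 0.0]
wrist_force: [0.6, -0.9, -0.3]
grip_width: 0.06
finger_force: 0.0
time: 42.22
eef_pos: [0.4264, 0.1285, 0.1195]
orientation: [-0.0, 0.74, 0.673, -0.0]
wrist_force: [-0.5, -0.5, 0.7]
grip_width: 0.0598
finger_force: 0.0
(array([0.42640028, 0.12848878, 0.11953226]), np.float64(-5.401406508355261))
```

```bash
python3 -m jog '[[0,-0.28,-1.5,0,0,0,-0.4],[0,0,-2.5,0,0,0,-0.4],[0,0,-2,0,0,0,-0.4],[0,0,-0.8,0,0,0,-0.4],[0,0,-0.4,0,0,0,-0.4],[0,0,0,0,0,0,-0.4]]' && python3 -m jog '[[0,0,0,0,0,0,0.2],[0,0,0,0,0,0,0.5],[0,0,0,0,0,0,0.8],[0,0,0,0,0,0,0.8],[0,0,0,0,0,0,0.8],[0,0,0,0,0,0,0.8]]' 20
```

```text
time: 42.98
eef_pos: [0.4272, 0.1261, 0.0476]
orientation: [0.0, 0.74, 0.673, 0.0]
wrist_force: [0.4, -0.0, -0.3]
grip_width: 0.0599
finger_force: 0.0
time: 43.72
eef_pos: [0.4272, 0.1264, 0.0476]
orientation: [0.0, 0.739, 0.673, 0.0]
wrist_force: [-1.2, 0.5, 6.5]
grip_width: 0.0128
finger_force: 20.6
```

Pin x is 0.427. Open, rise, turn 90° and re-grip along y.

```bash
python3 -m jog '[[0,0,0,0,0,0,0],[0,0,0,0,0,0,0],[0,0,2,0,0,0,0.1],[0,0,2.5,0,0,9.95,0.18],[0,0,0,0,0,9.95,0.18],[0,0,0,0,0,9.95,0.18],[0,0,0,0,0,9.95,0.18],[0,0,0,0,0,9.95,0.18],[0,0,0,0,0,9.95,0.18],[0,0,0,0,0,9.95,0.18],[0,0,0,0,0,9.95,0.18],[0,0,0,0,0,9.95,0.18]]' && python3 -m jog '[[0,0,0,0,0,0,0.18],[0,0,0,0,0,0,0.18],[0,0,0,0,0,0,0.18]]'
```

```text
time: 45.22
eef_pos: [0.4267, 0.1262, 0.0921]
orientation: [-0.0, 0.048, 0.999, -0.0]
wrist_force: [-0.1, -0.2, -1.0]
grip_width: 0.0353
finger_force: 0.0
time: 45.6
eef_pos: [0.4268, 0.1263, 0.0922]
orientation: [-0.0, 0.052, 0.999, -0.0]
wrist_force: [0.3, 1.2, 0.1]
grip_width: 0.0351
finger_force: 0.0
```

```bash
python3 -m jog '[[0.04,0,-2,0,0,0,0.18],[0,0,-1.8,0,0,0,0.18],[0,0,-0.9,0,0,0,0.18],[0,0,0,0,0,0,0.18]]' && python3 -m jog '[[0,0,0,0,0,0,0.5],[0,0,0,0,0,0,0.8],[0,0,0,0,0,0,0.8],[0,0,0,0,0,0,0.8],[0,0,0,0,0,0,0.8]]' 50
```

```text
time: 46.1
eef_pos: [0.427, 0.1262, 0.0449]
orientation: [-0.001, 0.051, 0.999, -0.0]
wrist_force: [0.8, -0.2, -0.1]
grip_width: 0.0349
finger_force: 0.0
time: 46.72
eef_pos: [0.4277, 0.1264, 0.0458]
orientation: [0.001, 0.051, 0.999, 0.0]
wrist_force: [-1.6, -0.2, 6.3]
grip_width: 0.012
finger_force: 48.8
```

```bash
python3 -m jog '[[0,0,1,0,0,0,0.8],[0,0,3,0,0,0,0.8],[0,0,3.5,0,0,0,0.8],[0,0,3,0,0,0,0.8],[2.78,-2.92,0,0,0,-1,0.8],[2.78,-2.92,0,0,0,-1,0.8],[2.78,-2.92,0,0,0,-1,0.8],[2.78,-2.92,0,0,0,-0.9,0.8],[0,0,-2,0,0,0,0.8],[0,0,-2,0,0,0,0.8],[0,0,-2,0,0,0,0.8],[0,0,-1,0,0,0,0.8]]' && python3 -m jog '[[0,0,0,0,0,0,0.8],[0,0,0,0,0,0,0.8],[0,0,0,0,0,0,0.8]]'
```

```text
time: 48.22
eef_pos: [0.5379, 0.0095, 0.0797]
orientation: [-0.001, 0.085, 0.996, -0.0]
wrist_force: [0.5, 0.4, -0.3]
grip_width: 0.0116
finger_force: 48.9
time: 48.6
eef_pos: [0.539, 0.0095, 0.081]
orientation: [0.001, 0.085, 0.996, 0.0]
wrist_force: [0.8, 0.8, -0.1]
grip_width: 0.0121
finger_force: 48.9
```

```bash
python3 -m jog '[[-0.07,0,-0.6,0,0,0,0.8],[0,0,-0.5,0,0,0,0.8],[0,0,-0.2,0,0,0,0.8],[0,0,-0.2,0,0,0,0.8],[0,0,0,0,0,0,0.8]]'
```

```text
time: 49.22
eef_pos: [0.5377, 0.0095, 0.0651]
orientation: [-0.0, 0.085, 0.996, -0.0]
wrist_force: [-0.3, 0.4, -0.3]
grip_width: 0.0118
finger_force: 48.9
```

```bash
python3 -m jog '[[0,0,-0.3,0,0,0,0.8],[0,0,-0.3,0,0,0,0.8],[0,0,-0.3,0,0,0,0.8],[0,0,0,0,0,0,0.8]]'
```

```text
time: 49.72
eef_pos: [0.5376, 0.0095, 0.056]
orientation: [-0.0, 0.085, 0.996, -0.0]
wrist_force: [0.0, -0.1, -0.1]
grip_width: 0.0119
finger_force: 48.9
```

```bash
python3 -m jog '[[0,0,-0.4,0,0,0,0.8],[0,0,-0.4,0,0,0,0.8],[0,0,-0.3,0,0,0,0.8],[0,0,-0.3,0,0,0,0.8],[0,0,-0.15,0,0,0,0.8],[0,0,-0.1,0,0,0,0.8],[0,0,0,0,0,0,0.8]]'
```

```text
time: 50.6
eef_pos: [0.538, 0.0095, 0.0417]
orientation: [0.0, 0.085, 0.996, 0.0]
wrist_force: [-6.9, 0.5, 24.1]
grip_width: 0.0116
finger_force: 51.6
```

Seated at a 24 N stop. Release, move away and re-measure.

```bash
python3 -m jog '[[0,0,0,0,0,0,0.5],[0,0,0,0,0,0,0.25],[0,0,0,0,0,0,0.2],[0,0,2,0,0,0,0.2],[0,0,4,0,0,0,0.2],[0,0,4,0,0,0,0.2],[-2,-4.5,2,0,0,-9.7,-0.4],[-2,-4.5,0,0,0,-9.7,-0.4],[-2,-4.5,0,0,0,-9.7,-0.4],[-2,-4.5,0,0,0,-9.7,-1],[-2,-4.5,0,0,0,-9.7,-1],[-3,-4.5,0,0,0,-9.7,-1]]' && python3 -m jog '[[-3,-4.5,0,0,0,-9.7,-1],[-3,-4.5,0,0,0,-9.7,-1],[-3,-4.5,1,0,0,-9.7,-1],[-2,-4,1,0,0,-9.7,-1],[-1,-4,0,0,0,0,-1],[0,0,0,0,0,0,-1],[0,0,0,0,0,0,-1]]'
python3 - <<'E'
from fit import *
print(tool()[:2])
ims={c:bot.camera(c) for c in("top","side")}
for q in([.5074,-.395,-.2888],):
    for cs in(("top","side"),("top",)): print("car",cs,*[ (np.round(v,4).tolist()) for v in fitcar({c:ims[c] for c in cs},q)])
print([ (c,[b[0].round(1).tolist() for b in blues(ims[c])]) for c in ims])
# rotated rectangle of the foot+blank seen in the top view
im=ims["top"]; x,y,w,h=358,232,36,42
k=im[y:y+h,x:x+w].astype(float); m=((k[...,0]-k[...,2]>15)|(k.min(2)>150)).astype(np.uint8)
n,l,st,c=cv2.connectedComponentsWithStats(m); i=1+np.argmax(st[1:,4]); pts=np.argwhere(l==i)[:,::-1].astype(np.float32)
r=cv2.minAreaRect(pts); print(r); B=cv2.boxPoints(r)+[x,y]
print([at("top",b,.01)[:2].round(4).tolist() for b in B])
E
```

```text
time: 52.1
eef_pos: [0.4075, -0.2621, 0.1597]
orientation: [0.0, 0.561, 0.828, 0.0]
wrist_force: [-0.5, -0.3, 0.3]
grip_width: 0.0852
finger_force: 0.0
time: 52.98
eef_pos: [0.2875, -0.4747, 0.1791]
orientation: [-0.001, 0.802, 0.597, 0.0]
wrist_force: [-0.2, -0.2, -1.0]
grip_width: 0.0851
finger_force: 0.0
(array([ 0.28749703, -0.47467556,  0.17912381]), np.float64(-16.73439421305959))
car ('top', 'side') [0.5067, -0.3948, -0.2903] [[-0.76, 0.32], [-0.47, 0.03], [0.02, 0.01]]
car ('top',) [0.5074, -0.395, -0.2888] [[-0.68, 0.09], [0.13, -0.21]]
[('top', [[376.4, 189.7], [221.4, 187.7], [251.1, 198.1]]), ('side', [[295.8, 153.5], [273.2, 234.7], [266.5, 264.1]])]
((13.499999046325684, 29.500001907348633), (10.28591251373291, 13.86362075805664), 26.56505012512207)
[[0.4515, -0.3612], [0.4912, -0.3744], [0.4823, -0.4033], [0.4428, -0.39]]
```

```bash
sed -i 's/loss="soft_l1"/loss="soft_l1",diff_step=2e-3/' fit.py
python3 - <<'E'
from fit import *
ims={c:bot.camera(c) for c in("top","side")}
for cs in(("top","side"),("top",)): print("car",cs,*[ (np.round(v,4).tolist()) for v in fitcar({c:ims[c] for c in cs},[.5074,-.395,-.2888])])
E
```

```text
car ('top', 'side') [0.5064, -0.3963, -0.3215] [[-0.26, 0.49], [-0.4, -0.24], [0.03, -0.06]]
car ('top',) [0.5071, -0.3966, -0.3216] [[-0.14, 0.28], [0.14, -0.28]]
```

```bash
python3 -m jog '[[4.39,1.56,-1.4,0,0,-0.34,-1],[4.39,1.56,-1.4,0,0,-0.34,-1],[4.39,1.56,-1.4,0,0,-0.34,-1],[4.39,1.56,-1.4,0,0,-0.34,-1],[4.39,1.56,-1.4,0,0,-0.34,-1],[0,0,0,0,0,0,-1],[0,0,0,0,0,0,-1],[0,0,0,0,0,0,-1]]'; python3 -c "
from fit import *
print(tool()[:2])"
```

```text
time: 54.18
eef_pos: [0.5064, -0.3978, 0.1102]
orientation: [0.0, 0.811, 0.585, -0.0]
wrist_force: [-0.5, 0.6, 0.3]
grip_width: 0.0852
finger_force: 0.0
(array([ 0.50640899, -0.39783523,  0.11019197]), np.float64(-18.458748660975413))
```

```bash
python3 -m jog '[[0.07,0.12,-2,0,0,0,-1],[0,0,-3,0,0,0,-1],[0,0,-2.5,0,0,0,-1],[0,0,-1.2,0,0,0,-1],[0,0,-0.6,0,0,0,-1],[0,0,0,0,0,0,-1]]' && python3 -m jog '[[0,0,0,0,0,0,0.3],[0,0,0,0,0,0,0.3],[0,0,0,0,0,0,0.6],[0,0,0,0,0,0,0.6],[0,0,0,0,0,0,0.6],[0,0,0,0,0,0,0.6],[0,0,0,0,0,0,0.6]]' 50; python3 -c "
from fit import *
print(tool()[:2])"
```

```text
time: 54.92
eef_pos: [0.508, -0.3965, 0.0168]
orientation: [0.0, 0.811, 0.585, 0.0]
wrist_force: [-0.3, -1.1, 0.4]
grip_width: 0.0857
finger_force: 0.0
time: 55.8
eef_pos: [0.5084, -0.3966, 0.0176]
orientation: [0.001, 0.811, 0.585, 0.0]
wrist_force: [-1.1, 1.3, 6.1]
grip_width: 0.0393
finger_force: 51.7
(array([ 0.50844206, -0.39664662,  0.01756655]), np.float64(-18.412411298669255))
```

```bash
python3 -m jog '[[0,0,1,0,0,0,0.6],[0,0,3,0,0,0,0.6],[0,0,3.5,0,0,0,0.6],[0,0,3.5,0,0,0,0.6]]' && python3 -m jog '[[0.84,4.47,0,0,0,0.72,0.6],[0.84,4.47,0,0,0,0.72,0.6],[0.84,4.47,0,0,0,0.72,0.6],[0.84,4.47,0,0,0,0.72,0.6],[0.84,4.47,0,0,0,0.72,0.6],[0.84,4.47,0,0,0,0.72,0.6],[0.84,4.47,0,0,0,0.72,0.6],[0.84,4.47,0,0,0,0.72,0.6],[0.84,4.47,0,0,0,0.72,0.6],[0.84,4.47,0,0,0,0.72,0.6],[0.84,4.47,0,0,0,0.72,0.6],[0.83,4.47,0,0,0,0.68,0.6]]' && python3 -m jog '[[0,0,-2.2,0,0,0,0.6],[0,0,-2.2,0,0,0,0.6],[0,0,0,0,0,0,0.6],[0,0,0,0,0,0,0.6],[0,0,0,0,0,0,0.6]]'; python3 -c "
from fit import *
print(tool()[:2])
rel(3,dz=.0176)"
```

```text
time: 56.3
eef_pos: [0.5077, -0.396, 0.1278]
orientation: [-0.0, 0.811, 0.585, -0.0]
wrist_force: [1.1, 0.0, -1.3]
grip_width: 0.0387
finger_force: 50.7
time: 57.8
eef_pos: [0.6086, 0.1416, 0.127]
orientation: [-0.0, 0.765, 0.644, -0.0]
wrist_force: [-0.2, -0.2, -1.1]
grip_width: 0.0392
finger_force: 50.9
time: 58.42
eef_pos: [0.6094, 0.14, 0.0839]
orientation: [0.0, 0.765, 0.644, 0.001]
wrist_force: [0.6, 0.2, -1.7]
grip_width: 0.0393
finger_force: 50.7
(array([0.60943636, 0.14004764, 0.08393181]), np.float64(-9.834362599739956))
eye none
blank px [262.4 264.2] world [0.6086 0.1422] minus tcp mm [-0.8  2.2] off goal (fixture axes) mm [ -2.2 -13.4]
fix [ 0.5774  0.0897 -0.1983] 0.0 tcp [0.6094 0.14   0.0839] -9.83 base 0.0663
```

```bash
python3 -m jog '[[-0.05,-0.05,-0.5,0,0,0,0.6],[0,0,-0.5,0,0,0,0.6],[0,0,-0.4,0,0,0,0.6],[0,0,-0.3,0,0,0,0.6],[0,0,0,0,0,0,0.6]]'
```

```text
time: 59.1
eef_pos: [0.608, 0.1395, 0.0653]
orientation: [-0.0, 0.765, 0.644, -0.0]
wrist_force: [0.3, -0.4, -0.7]
grip_width: 0.039
finger_force: 50.7
```

```bash
python3 -m jog '[[0.06,0,-0.4,0,0,0,0.6],[0,0,-0.4,0,0,0,0.6],[0,0,-0.4,0,0,0,0.6],[0,0,0,0,0,0,0.6]]' && python3 -m jog '[[0,0,-0.4,0,0,0,0.6],[0,0,-0.4,0,0,0,0.6],[0,0,-0.3,0,0,0,0.6],[0,0,-0.2,0,0,0,0.6],[0,0,0,0,0,0,0.6]]'
```

```text
time: 59.6
eef_pos: [0.6085, 0.1395, 0.0533]
orientation: [-0.0, 0.765, 0.644, -0.0]
wrist_force: [0.1, 0.3, -1.7]
grip_width: 0.0391
finger_force: 50.7
time: 60.22
eef_pos: [0.6087, 0.1396, 0.0405]
orientation: [-0.0, 0.765, 0.644, -0.0]
wrist_force: [-0.7, -0.7, -1.2]
grip_width: 0.0387
finger_force: 50.7
```

```bash
python3 -m jog '[[0,0,-0.15,0,0,0,0.6],[0,0,0,0,0,0,0.4],[0,0,0,0,0,0,0],[0,0,0,0,0,0,-0.3],[0,0,0.5,0,0,0,-0.4],[0,0,2,0,0,0,-0.4],[0,0,4,0,0,0,-0.4],[0,0,4,0,0,0,-0.4],[-2,-5.5,2,0,0,0,-0.4],[-2,-5.5,2,0,0,0,-0.4],[-2,-5.5,0,0,0,0,-0.4],[-2,-5.5,0,0,0,0,-0.4]]' && python3 -m jog '[[-3,-5.4,0,0,0,0,-0.4],[-3,-5.4,0,0,0,0,-0.4],[-3,-5.4,0,0,0,0,-0.4],[-3,-5.4,0,0,0,0,-0.4],[-3,-5.4,0,0,0,0,-0.4],[-2,-5.4,0,0,0,0,-0.4],[0,0,0,0,0,0,-0.4],[0,0,0,0,0,0,-0.4]]'
python3 -c "
from fit import *
print(tool()[:2]); eyecheck(3)"
```

```text
time: 61.72
eef_pos: [0.5286, -0.082, 0.1864]
orientation: [0.001, 0.765, 0.644, 0.001]
wrist_force: [0.1, -0.6, 1.1]
grip_width: 0.0599
finger_force: 0.0
time: 62.72
eef_pos: [0.3586, -0.4043, 0.185]
orientation: [0.0, 0.765, 0.644, 0.0]
wrist_force: [-0.1, 0.2, 0.3]
grip_width: 0.0595
finger_force: 0.0
(array([ 0.35863381, -0.40427457,  0.18504883]), np.float64(-9.868627483012649))
top eye [202.3 198.8] off mm [0.3 0.3] blank px minus model [-0.8 -0.7]
side eye [287.4 292.5] off mm [0.6 1.5] blank px minus model [-0.  -3.4]
```

Carrier C is aligned to about 1 mm. Last pin, near (0.432, 0.171).

```bash
python3 -m jog '[[0.61,4.77,-0.54,0,0,0.36,-0.4],[0.61,4.77,-0.54,0,0,0.36,-0.4],[0.61,4.77,-0.54,0,0,0.36,-0.4],[0.61,4.77,-0.54,0,0,0.36,-0.4],[0.61,4.77,-0.54,0,0,0.36,-0.4],[0.61,4.77,-0.54,0,0,0.36,-0.4],[0.61,4.77,-0.54,0,0,0.36,-0.4],[0.61,4.77,-0.54,0,0,0.36,-0.4],[0.61,4.77,-0.54,0,0,0.36,-0.4],[0.61,4.77,-0.54,0,0,0.36,-0.4],[0.61,4.77,-0.54,0,0,0.36,-0.4],[0.61,4.77,-0.54,0,0,0.36,-0.4]]' && python3 -m jog '[[0,0,0,0,0,0,-0.4],[0,0,0,0,0,0,-0.4],[0,0,0,0,0,0,-0.4]]'
```

```text
time: 64.32
eef_pos: [0.4312, 0.1708, 0.1197]
orientation: [0.0, 0.739, 0.673, 0.0]
wrist_force: [1.2, -0.1, 0.2]
grip_width: 0.0599
finger_force: 0.0
time: 64.7
eef_pos: [0.4314, 0.1673, 0.1196]
orientation: [-0.0, 0.74, 0.672, -0.0]
wrist_force: [0.6, -0.4, 0.8]
grip_width: 0.0597
finger_force: 0.0
```

```bash
python3 -m jog '[[0.03,0.37,-1.5,0,0,0,-0.4],[0,0,-2.5,0,0,0,-0.4],[0,0,-2,0,0,0,-0.4],[0,0,-0.8,0,0,0,-0.4],[0,0,-0.4,0,0,0,-0.4],[0,0,0,0,0,0,-0.4]]' && python3 -m jog '[[0,0,0,0,0,0,0.2],[0,0,0,0,0,0,0.5],[0,0,0,0,0,0,0.8],[0,0,0,0,0,0,0.8],[0,0,0,0,0,0,0.8],[0,0,0,0,0,0,0.8]]' 20
```

```text
time: 65.45
eef_pos: [0.4324, 0.1716, 0.0475]
orientation: [0.0, 0.74, 0.672, 0.0]
wrist_force: [0.3, -0.1, -0.3]
grip_width: 0.0601
finger_force: 0.0
time: 66.2
eef_pos: [0.4322, 0.1718, 0.0477]
orientation: [-0.0, 0.74, 0.672, 0.0]
wrist_force: [-2.2, 0.7, 6.5]
grip_width: 0.013
finger_force: 20.5
```

```bash
python3 -m jog '[[0,0,0,0,0,0,0],[0,0,0,0,0,0,0],[0,0,2,0,0,0,0.1],[0,0,2.5,0,0,9.95,0.18],[0,0,0,0,0,9.95,0.18],[0,0,0,0,0,9.95,0.18],[0,0,0,0,0,9.95,0.18],[0,0,0,0,0,9.95,0.18],[0,0,0,0,0,9.95,0.18],[0,0,0,0,0,9.95,0.18],[0,0,0,0,0,9.95,0.18],[0,0,0,0,0,9.95,0.18]]' && python3 -m jog '[[0,0,0,0,0,0,0.18],[0,0,0,0,0,0,0.18],[0,0,0,0,0,0,0.18]]'
```

```text
time: 67.7
eef_pos: [0.4323, 0.1716, 0.0924]
orientation: [-0.0, 0.049, 0.999, -0.0]
wrist_force: [0.6, 0.6, 0.8]
grip_width: 0.0348
finger_force: 0.0
time: 68.08
eef_pos: [0.4323, 0.1717, 0.0924]
orientation: [-0.0, 0.053, 0.999, -0.0]
wrist_force: [0.1, 0.5, -0.3]
grip_width: 0.0348
finger_force: 0.0
```

```bash
python3 -m jog '[[0,0,-2,0,0,0,0.18],[0,0,-1.8,0,0,0,0.18],[0,0,-0.9,0,0,0,0.18],[0,0,0,0,0,0,0.18]]' && python3 -m jog '[[0,0,0,0,0,0,0.5],[0,0,0,0,0,0,0.8],[0,0,0,0,0,0,0.8],[0,0,0,0,0,0,0.8],[0,0,0,0,0,0,0.8]]' 50
```

```text
time: 68.58
eef_pos: [0.432, 0.1716, 0.0451]
orientation: [-0.001, 0.052, 0.999, -0.0]
wrist_force: [-0.0, 0.7, -0.1]
grip_width: 0.035
finger_force: 0.0
time: 69.2
eef_pos: [0.4327, 0.1718, 0.0461]
orientation: [0.001, 0.052, 0.999, 0.0]
wrist_force: [0.2, -0.0, 6.3]
grip_width: 0.0118
finger_force: 48.8
```

```bash
python3 -m jog '[[0,0,1,0,0,0,0.8],[0,0,3,0,0,0,0.8],[0,0,3.5,0,0,0,0.8],[0,0,3,0,0,0,0.8],[3.25,-0.58,0,0,0,-1,0.8],[3.25,-0.58,0,0,0,-1,0.8],[3.25,-0.58,0,0,0,-1,0.8],[3.25,-0.57,0,0,0,-0.9,0.8],[0,0,-2,0,0,0,0.8],[0,0,-2,0,0,0,0.8],[0,0,-2,0,0,0,0.8],[0,0,-1,0,0,0,0.8]]' && python3 -m jog '[[0,0,0,0,0,0,0.8],[0,0,0,0,0,0,0.8],[0,0,0,0,0,0,0.8]]'
```

```text
time: 70.7
eef_pos: [0.5616, 0.1484, 0.0798]
orientation: [-0.001, 0.086, 0.996, -0.0]
wrist_force: [-0.3, 0.2, 0.4]
grip_width: 0.0122
finger_force: 48.8
time: 71.08
eef_pos: [0.5628, 0.1487, 0.0813]
orientation: [0.001, 0.086, 0.996, 0.0]
wrist_force: [0.1, -0.2, -0.8]
grip_width: 0.0119
finger_force: 48.7
```

```bash
python3 -m jog '[[-0.03,0,-0.6,0,0,0,0.8],[0,0,-0.5,0,0,0,0.8],[0,0,-0.2,0,0,0,0.8],[0,0,-0.2,0,0,0,0.8],[0,0,0,0,0,0,0.8]]'
```

```text
time: 71.7
eef_pos: [0.5621, 0.1486, 0.0653]
orientation: [0.0, 0.086, 0.996, 0.0]
wrist_force: [0.5, 0.8, -0.5]
grip_width: 0.0118
finger_force: 48.7
```

```bash
python3 -m jog '[[0,0,-0.3,0,0,0,0.8],[0,0,-0.3,0,0,0,0.8],[0,0,-0.3,0,0,0,0.8],[0,0,0,0,0,0,0.8]]'
```

```text
time: 72.2
eef_pos: [0.5618, 0.1485, 0.0561]
orientation: [-0.0, 0.086, 0.996, -0.0]
wrist_force: [0.0, -0.3, -0.7]
grip_width: 0.0121
finger_force: 48.7
```

```bash
python3 -m jog '[[0,0,-0.4,0,0,0,0.8],[0,0,-0.4,0,0,0,0.8],[0,0,-0.3,0,0,0,0.8],[0,0,-0.3,0,0,0,0.8],[0,0,-0.15,0,0,0,0.8],[0,0,-0.1,0,0,0,0.8],[0,0,0,0,0,0,0.8]]'
```

```text
time: 73.08
eef_pos: [0.5621, 0.1486, 0.0419]
orientation: [0.0, 0.086, 0.996, 0.0]
wrist_force: [-6.2, -1.8, 20.9]
grip_width: 0.0119
finger_force: 51.0
```

Seated at a 21 N stop. Release, clear, and check with the last picture.

```bash
python3 -m jog '[[0,0,0,0,0,0,0.5],[0,0,0,0,0,0,0.25],[0,0,0,0,0,0,0.2],[0,0,2,0,0,0,0.2],[0,0,4,0,0,0,0.2],[0,0,4,0,0,0,0.2],[-2,-5.5,2,0,0,0,0.2],[-2,-5.5,0,0,0,0,0.2],[-2,-5.5,0,0,0,0,0.2],[-2,-5.5,0,0,0,0,0.2],[-2,-5.5,0,0,0,0,0.2],[-2,-5.5,0,0,0,0,0.2]]' && python3 -m jog '[[-2,-5.5,0,0,0,0,0.2],[-2,-5.5,0,0,0,0,0.2],[-2,-5.5,0,0,0,0,0.2],[-3,-4.5,0,0,0,0,0.2],[-3,-4.5,0,0,0,0,0.2],[0,0,0,0,0,0,0.2],[0,0,0,0,0,0,0.2]]'
python3 - <<'E'
from fit import *
print(tool()[:2])
ims={c:bot.camera(c) for c in("top","side")}
a=cv2.resize(ims["top"][165:265,170:260],(360,400),interpolation=cv2.INTER_CUBIC); b=cv2.resize(ims["side"][215:325,245:325],(436,600),interpolation=cv2.INTER_CUBIC)
cv2.imwrite("pics/z.png",np.hstack([np.pad(a,((0,200),(0,0),(0,0))),b]))
print([ (c,[b[0].round(1).tolist() for b in blues(ims[c])]) for c in ims])
E
```

```text
time: 74.58
eef_pos: [0.4416, -0.1832, 0.1613]
orientation: [0.001, 0.086, 0.996, -0.0]
wrist_force: [0.6, -0.3, -0.3]
grip_width: 0.0342
finger_force: 0.0
time: 75.45
eef_pos: [0.3219, -0.4363, 0.1606]
orientation: [0.0, 0.086, 0.996, -0.0]
wrist_force: [-0.0, 0.4, 0.3]
grip_width: 0.0342
finger_force: 0.0
(array([ 0.32188573, -0.43630729,  0.1606253 ]), np.float64(80.0980189168539))
[('top', [[206.6, 182.6], [376.6, 189.6], [221.2, 187.7], [251.0, 198.1]]), ('side', [[273.1, 234.7], [264.8, 272.7]])]
```

View pics/z.png

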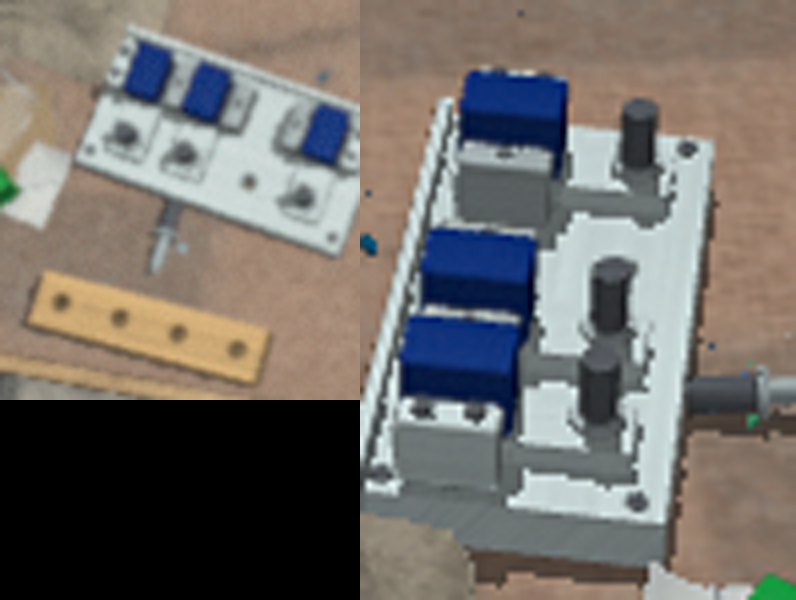

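All three carriers sit in gaps 0, 2 and 3, each with its pin upright and collar down, and the spacers are in place. The spare pin rests on the bench, touching the fixture's front edge at about (320,287) in the side view. Handing in.

```bash
python3 -c "
from station import bot
print(bot.close_job())"
```

```text
the job is handed in; nothing more can be done
None
```

The job is handed in: all three carriers on the bench are seated in gaps 0, 2 and 3, tongue to the front, each locked with a pin from the stand. The spacers, scale, pot and wax block were left alone, but I dropped the fourth, unneeded pin during a bad first grasp, and it lies on the bench against the fixture's front edge.

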